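# Draw a battery pack out of an instrument barrel with a pull hook

## Robot

A 7-joint arm with a two-finger parallel gripper is mounted at the origin on a cart in front of the work surface, level with it; the furniture and walls round the work are solid. World frame = base frame: x ahead of the robot, y to its left, z up, the work surface at z = 0. Lengths are in m, angles in rad, forces in N, time in s.
With the tool pointing down it reaches from about 0.4 to 0.85 m from the base axis. Payload 4.5 kg.
Tool frame: the origin (TCP) lies on the centre line of the jaws, within the pads' length; the fingertips stand 25 mm ahead of it and the grasp point (between the pads) lies 6 mm ahead of it; z points along the fingers, y is the direction in which the jaws open and shut (so a half turn about z gives the same grasp; the last joint's range is limited). The gripper opens to 88 mm and grips with 3 to 60 N. Pads are 18 mm wide; open, the fingers measure 123 mm over their backs; the gripper's body (75 mm by 187 mm) begins 45 mm behind the grasp point.
Start: joints at [-1.201, 0.689, -0.195, 1.565, 0.157, 0.902, -0.215], TCP at [0.206, 0.59, 0.264] pointing down, gripper open.
Joint ranges: [-3.01, 3.01], [-0.46, 2.08], [-1.47, 1.51], [0.13, 2.56], [-1, 4.14], [0.04, 2.09], [-2.66, 2.66]. Speed limits (rad/s): [2.57, 2.57, 3.14, 3.14, 3.14, 3.14, 3.14].

## Interface

Orientations are given as a unit quaternion [x, y, z, w].
In Python, from plant import r, eyes gives the robot as it stands.
- The arm moves only by the tool servo_tool, never from a script. Its argument "deltas" is a list of rows, each an object of numbers: "dx", "dy", "dz": the shift along the tool's x, y, z in units of 60 mm (1.0 is 60 mm); "ax", "ay", "az": the turn, a rotation vector about the tool's x, y, z in units of 6 degrees (1.0 is 6 degrees); "hand": the finger opening in mm, from 0 to 88.1. A call has 1 to 10 rows; each row is the pose to reach, as a shift and turn from the pose commanded when the call began, along the tool's axes at that moment; what a row does not reach only later rows make up. A row lasts 1/8 s, in which the tool goes at most 62.5 mm and 10.7 degrees, less where a joint would pass 70% of its speed; a pose out of reach is approached as far as the arm can. A call with a gripper value outside its range is refused whole. The fingers move at their own pace and stop on an object; "newtons" is the grip in N (left out, the last holds). Time passes only in rows, so rows that repeat a pose let the fingers close. It gives the time, the measured TCP pose, the force and the opening at its end, in the units of the state.
- r.get_state(): the state, without advancing time (a new reading comes with each control period).
- eyes.snapshot(name): name is "side" or "top" or "wrist"; returns (picture, depth): 480x640x3 uint8, red, green, blue; 480x640 float32, m along the optical axis (not along the pixel's ray), 0 where there is no reading.
- eyes.camera_model(name): a dict with "fx", "fy", "cx", "cy" (pixels), "pose" (4x4, takes a point from camera to world coordinates). Camera axes: x right, y up, looking along -z (the intrinsics and any distortion apply to the point x, -y, -z); pixel columns grow to the right and rows downward; lengths in m; the calibration is good to about 2 mm. A picture is of the moment at which its call begins: read the wrist's pose just before it. camera_model takes no time and is no camera call; for the wrist camera it gives the pose at the moment of the call.
- r.finish_job(): hands the job in, once; it reports no verdict.
The state is a dict: "clock": time; "q": joint angles; "qd": joint speeds; "joint_torque": joint torques, N m; "tool_pos": TCP position; "eef_rot": TCP orientation; "contact_force": force on the tool from outside, world axes, zero at the start; "moment": the same for the moment, N m; "opening": opening from 0.0 (shut) to 1.0 (fully open).
Only numpy, scipy, OpenCV 4.12 (cv2) and the standard library are available. Lean on these libraries where they do the work, as an engineer would, in place of code of your own. Each camera call takes 0.05 s, during which the arm holds its last target.

## Task

Before this instrument is scrapped its battery must come out: take the pull hook from the rack, catch the wire loop of the pack down in the barrel and draw the pack out with the hook, not with the fingers. Lower it gently so that it stands upright in the empty bay of the battery tray, leaving the two packs there standing, then unhook it and hang the hook back in its rack; the awl stays hanging there.

Things in the scene. Friction and masses are not known exactly. Their poses are not given: they have to be found in the camera images.
- hook: Pull hook, 90 g, 4.5 mm steel wire shank with a black T handle on top. Origin on the shank axis at the underside of its round collar (26 mm across, 4 mm thick); z up the shank. Shank straight 80 mm down from the origin, then a half circle (radius 6.5 mm to the wire's centre) towards the hook's -x into a tip at x -13 mm that ends at z -73.75 mm. Lowest point z -88.75 mm.
- hook_handle (a point): Middle of the T handle bar, 35 mm above the hook's origin. The bar measures 64 mm along the hook's y, 18 mm along its x (grip it across this) and 20 mm in height; below it a 16 mm round neck down to the collar
- hook_bend (a point): Inside bottom of the bend, where a caught loop rests (hook frame -6.5, 0, -84.25 mm); the gap between shank and tip is 8.5 mm wide and open upward, the tip ends 10.5 mm above this point
- awl: Awl hanging in the other notch, told from the hook by its round pear-shaped wooden handle (30 mm thick, top 66 mm above its origin) and straight pointed shank; same collar and origin as the hook. To be left hanging
- rack: Fixed grey sheet-metal tool rack, 190 mm along its y, base x -47 to 63 mm, z up, origin under it at table height. Shelf top at z 118 mm, 5 mm thick, front edge x -33 mm, with two notches 12 mm wide at y +45 and -45 mm, open to the front (the rack's -x, towards the robot; mouths flared), closed at x +4 mm. Back sheet with a window, as high as the shelf, at x 53 to 57 mm. Which tool hangs in which notch changes
- notch_left (a point): Left notch, rack frame 0, 45, 118 mm. A tool hangs with its shank here and its collar flat on the shelf (its origin at this point, within a few mm). It goes in and out from the front or, the hook's tip pointing forward along the notch as at the start (hook's axes as the rack's), straight up and down
- notch_right (a point): Right notch, rack frame 0, -45, 118 mm; like the left one
- housing: Fixed instrument barrel: upright round aluminium tube on a square clamp foot of 112 mm; origin on its axis at table height, z up. Bore 53 mm across, open at the top; mouth at z 135 mm (flange 75 mm across), bore floor at z 14 mm
- housing_mouth (a point): Centre of the bore's mouth (z 135 mm)
- pack: The battery pack in the barrel, standing loose on the bore floor, 0.12 to 0.21 kg: black cylinder 48 mm across, 46 mm high, origin at the centre of its underside, z up. On top a stiff loop of 4 mm steel wire in the pack's x-z plane: legs at x +13 and -13 mm joined by a half-round arch whose centre line peaks at z 72 mm; the opening under it is 24 mm high, 22 mm wide and looks along the pack's y
- pull_loop (a point): Centre of the loop's wire at its peak (pack frame 0, 0, 72 mm), at the start about 49 mm below the barrel's mouth
- tray: Fixed grey battery tray, 220 x 88 x 34 mm with its rim, long along its x, z up, origin under its centre: three bays in a row, each about 65 mm (x) by 70 mm (y) inside, floor 4 mm above the table, partitions 30 mm high
- tray_bay (a point): Centre of the floor of the empty bay, the one at the tray's +x end (tray frame 69.3, 0, 4 mm)
- pack_b: Like the pack, standing in the tray's bay at the -x end; to be left standing
- pack_c: Like the pack, standing in the tray's middle bay; to be left standing
There are look-alikes about, which are no part of the job. Leave any yellow look-alike of the pack alone.

How it is judged:
On the way, in this order (a step that is already met when the one before it is completed fails the run):
1. the hook has been lifted off the rack's shelf ((z of hook in the frame of rack above 0.15 m or x of hook in the frame of rack below -0.06 m)), for 0.1 s.
2. the pack hangs from the hook, clear above the mouth of the barrel, and no finger touches it (height (world z) of pack above 0.136 m and contact force between hook and pack above 0.4 N and contact force between the fingers and pack below 0.1 N and distance between hook_bend and pull_loop below 0.015 m), for 0.2 s.
3. the pack stands upright on the floor of the empty bay (z of pack in the frame of tray_bay below 0.005 m and horizontal distance between pack and tray_bay below 0.02 m and angle between pack's own z axis and vertical below 0.12 rad), for 0.2 s.
At the end, for the whole second after the job is handed in: The pack stands upright (within 7 degrees) at rest on the floor of the empty bay, within 20 mm of its centre; the hook hangs at rest, upright within 8 degrees, its collar on the rack's shelf (within 6 mm) and within 20 mm of a notch point; awl and other two packs upright (all of step 3 and linear speed of each of pack, hook below 0.02 m/s and z of hook in the frame of rack between 0.112 and 0.124 m and angle between hook's own z axis and vertical below 0.15 rad and (horizontal distance between hook and notch_left below 0.02 m or horizontal distance between hook and notch_right below 0.02 m) and angle between each of awl, pack_b, pack_c's own z axis and vertical below 0.2 rad); the robot touches nothing.
It fails at once if the pack is dropped or flung (faster than 0.8 m/s) (linear speed of pack above 0.8 m/s).
It fails at once if another pack in the tray is knocked over or lifted out (angle between any of pack_b, pack_c's own z axis and vertical above 0.5 rad or height (world z) of any of pack_b, pack_c above 0.03 m).
It fails at once if the awl is taken out of the rack or knocked off it (angle between awl's own z axis and vertical above 0.5 rad or distance of awl from where it was at the start of the episode above 0.04 m).
It also fails if it takes over 72 s, if anything falls off the work surface, if the arm or the gripper's body presses on something with over 40 N, if the wrist force passes 120 N, or if a joint passes its speed limit or range.

## Working session

There is one attempt and no reset: what is moved stays moved. The work goes in short steps, Python scripts to look and compute and a tool call to move; the robot and the scene stay as the last step left them, time stands still between calls to the robot, and variables do not carry over. Pictures are saved under pics/ and viewed, and the job is handed in when it is done.

Besides the shell and the picture viewer there is one more tool, called after "Emit:" by a JSON object that holds its "method" and its "body". servo_tool: Moves the arm, as the interface text tells. Its arguments: {"type":"object","properties":{"deltas":{"type":"array","items":{"type":"object","properties":{"dx":{"type":"number"},"dy":{"type":"number"},"dz":{"type":"number"},"ax":{"type":"number"},"ay":{"type":"number"},"az":{"type":"number"},"hand":{"type":"number"}}}},"newtons":{"type":"number"}},"required":["deltas"]}

```bash
ls; mkdir -p pics; python3 - <<'E'
from plant import r,eyes
import cv2,numpy as np
s=r.get_state();print({k:np.round(v,3).tolist() for k,v in s.items()})
for n in ['side','top','wrist']:
    m=eyes.camera_model(n);print(n,{k:np.round(v,3).tolist() for k,v in m.items()})
    p,d=eyes.snapshot(n);cv2.imwrite(f'pics/{n}0.png',p[:,:,::-1]);np.save(f'pics/{n}0.npy',d)
    import json;json.dump({k:np.array(v).tolist() if not isinstance(v,str) else v for k,v in m.items()},open(f'pics/{n}0.json','w'))
E
```

```text
pics
{'clock': 0.0, 'q': [-1.201, 0.69, -0.195, 1.566, 0.157, 0.902, -0.215], 'qd': [0.0, 0.002, 0.001, -0.001, 0.0, -0.001, -0.0], 'joint_torque': [0.0, -52.757, -1.267, -15.344, -0.053, 0.006, 0.0], 'tool_pos': [0.206, 0.59, 0.263], 'eef_rot': [0.167, 0.986, -0.001, -0.0], 'contact_force': [0.106, 0.396, 0.016], 'moment': [0.044, 0.008, 0.031], 'opening': 1.0}
side {'fx': 435.891, 'fy': 435.891, 'cx': 325.269, 'cy': 244.571, 'pose': [[-0.997, 0.05, -0.054, 0.428], [-0.07, -0.416, 0.906, 0.812], [0.023, 0.908, 0.419, 0.488], [0.0, 0.0, 0.0, 1.0]]}
top {'fx': 612.003, 'fy': 612.003, 'cx': 328.239, 'cy': 229.921, 'pose': [[0.012, 0.995, -0.098, 0.363], [-1.0, 0.011, -0.008, 0.033], [-0.006, 0.098, 0.995, 1.397], [0.0, 0.0, 0.0, 1.0]]}
wrist {'fx': 415.253, 'fy': 415.253, 'cx': 313.857, 'cy': 241.142, 'pose': [[0.329, -0.908, -0.259, 0.139], [0.944, 0.317, 0.091, 0.613], [-0.001, -0.275, 0.961, 0.383], [0.0, 0.0, 0.0, 1.0]]}
```

View pics/side0.png

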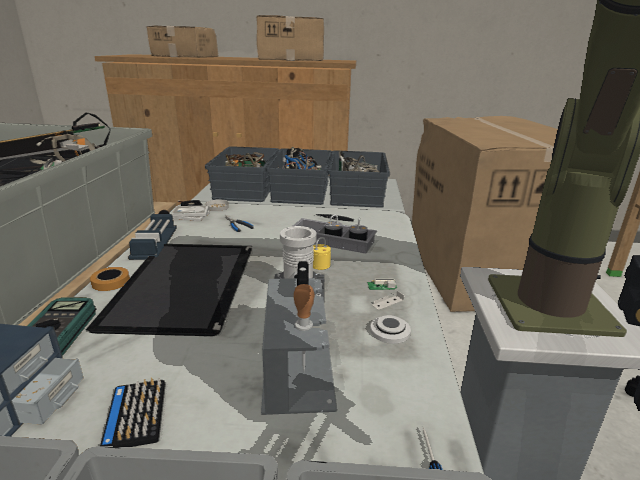

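View pics/top0.png

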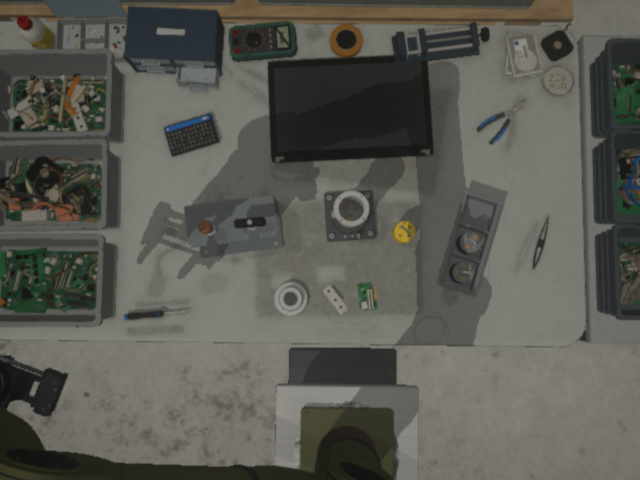

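View pics/wrist0.png

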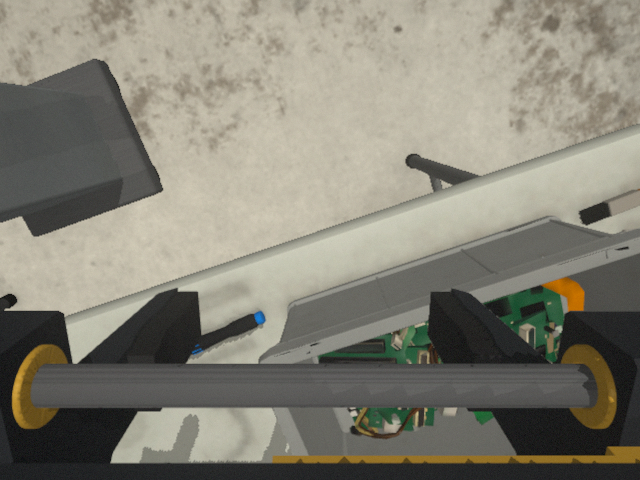

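```bash
python3 - <<'E'
import cv2
p=cv2.imread('pics/top0.png')
a=cv2.resize(p[180:270,170:300],None,fx=6,fy=6,interpolation=cv2.INTER_CUBIC);cv2.imwrite('pics/c1.png',a)
a=cv2.resize(p[175:255,315:425],None,fx=7,fy=7,interpolation=cv2.INTER_CUBIC);cv2.imwrite('pics/c2.png',a)
a=cv2.resize(p[175:305,430:520],None,fx=4.5,fy=4.5,interpolation=cv2.INTER_CUBIC);cv2.imwrite('pics/c3.png',a)
p=cv2.imread('pics/side0.png')
a=cv2.resize(p[210:420,240:400],None,fx=2.8,fy=2.8,interpolation=cv2.INTER_CUBIC);cv2.imwrite('pics/c4.png',a)
E
```

```text
(no output)
```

View pics/c1.png

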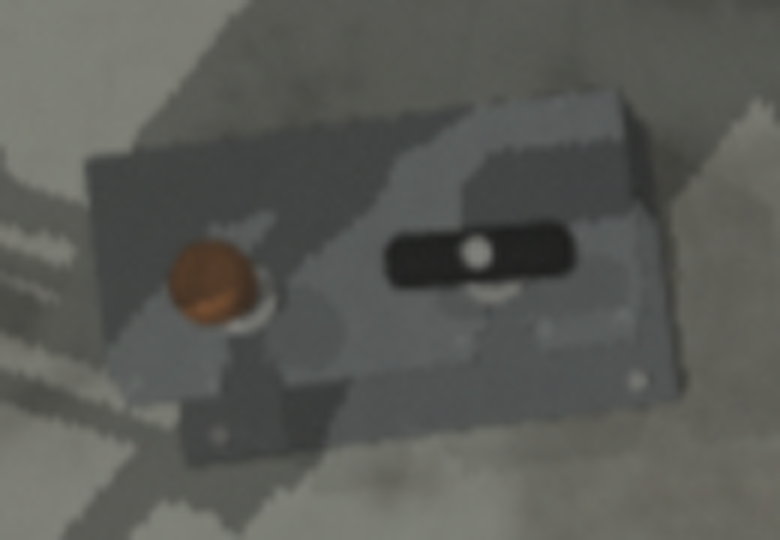

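View pics/c2.png

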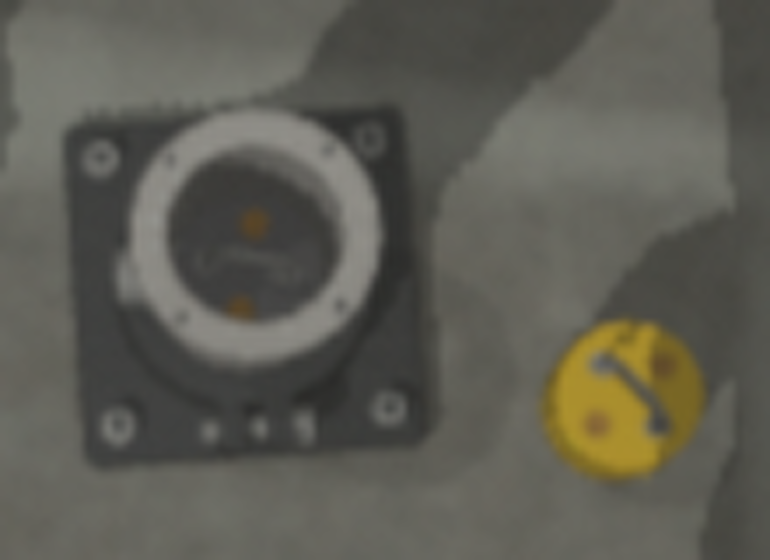

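View pics/c3.png

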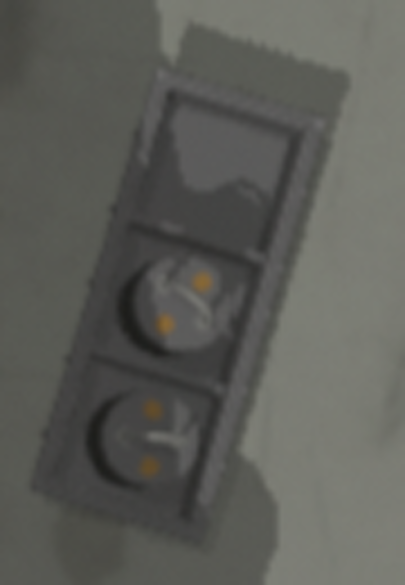

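View pics/c4.png

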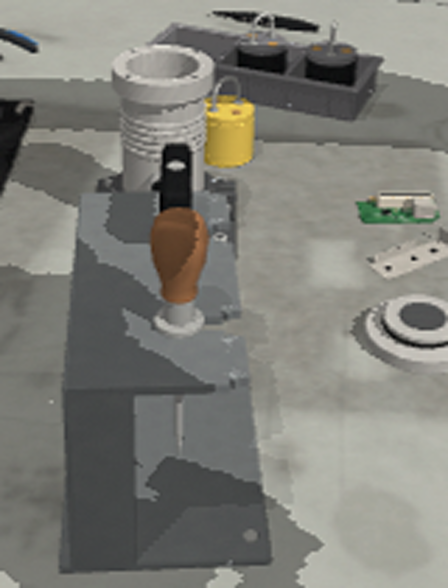

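```bash
cat > h.py <<'E'
import numpy as np,cv2,json
from scipy.spatial.transform import Rotation as R
def cam(n): return json.load(open(f'pics/{n}.json'))
def ray(m,u,v):
    P=np.array(m['pose']);d=np.array([(u-m['cx'])/m['fx'],-(v-m['cy'])/m['fy'],-1.]);return P[:3,3],P[:3,:3]@d
def atz(m,u,v,z):
    o,d=ray(m,u,v);return o+d*(z-o[2])/d[2]
def cloud(m,D):
    v,u=np.mgrid[:480,:640];P=np.array(m['pose'])
    c=np.stack([(u-m['cx'])/m['fx']*D,-(v-m['cy'])/m['fy']*D,-D],-1)
    return c@P[:3,:3].T+P[:3,3]
def proj(m,p):
    P=np.array(m['pose']);c=(np.array(p)-P[:3,3])@P[:3,:3];return m['cx']+m['fx']*c[0]/-c[2],m['cy']-m['fy']*c[1]/-c[2]
E
python3 - <<'E'
from h import *
print(cam('top0').keys())
m=cam('top0');D=np.load('pics/top0.npy');C=cloud(m,D)
np.set_printoptions(precision=4,suppress=True)
c1=lambda x,y:(170+x/6-.42,180+y/6-.42); c2=lambda x,y:(315+x/7-.43,175+y/7-.43); c3=lambda x,y:(430+x/4.5-.4,175+y/4.5-.4)
for n,(u,v),z in [('handle',c1(481,255),.163),('hA',c1(387,262),.163),('hB',c1(576,247),.163),('awl',c1(212,283),.184),
 ('shelfTL',c1(88,158),.118),('shelfTR',c1(615,92),.118),
 ('mouth',c2(256,236),.135),('t1',c2(253,225),.06),('t2',c2(240,308),.06),('loopL',c2(198,265),.073),('loopR',c2(295,272),.073),('peak',c2(245,250),.086),
 ('tTL',c3(165,75),.034),('tTR',c3(325,125),.034),('tBR',c3(205,545),.034),('tBL',c3(38,490),.034),
 ('part1a',c3(135,228),.034),('part1b',c3(265,260),.034)]:
    print(n,np.round((u,v),1),'atz',atz(m,u,v,z),'depth',C[int(round(v)),int(round(u))])
E
```

```text
dict_keys(['fx', 'fy', 'cx', 'cy', 'pose'])
handle [249.7 222.1] atz [0.4978 0.2016 0.163 ] depth [0.4981 0.2014 0.1613]
hA [234.1 223.2] atz [0.495  0.2334 0.163 ] depth [0.4963 0.2347 0.1563]
hB [265.6 220.7] atz [0.5008 0.1695 0.163 ] depth [0.5054 0.1737 0.1174]
awl [204.9 226.7] atz [0.4851 0.2881 0.184 ] depth [0.4844 0.2874 0.1862]
shelfTL [184.2 205.9] atz [0.5355 0.347  0.118 ] depth [0.5353 0.3475 0.118 ]
shelfTR [272.1 194.9] atz [0.5609 0.162  0.118 ] depth [0.5614 0.1626 0.1135]
mouth [351.1 208.3] atz [ 0.532  -0.0048  0.135 ] depth [ 0.5413 -0.0064  0.0701]
t1 [350.7 206.7] atz [ 0.5455 -0.006   0.06  ] depth [ 0.5441 -0.0065  0.066 ]
t2 [348.9 218.6] atz [ 0.5192 -0.0022  0.06  ] depth [ 0.5179 -0.0024  0.063 ]
loopL [342.9 212.4] atz [0.531  0.0114 0.073 ] depth [0.5335 0.0108 0.0604]
loopR [356.7 213.4] atz [ 0.5291 -0.0189  0.073 ] depth [ 0.5314 -0.0199  0.0623]
peak [349.6 210.3] atz [ 0.5342 -0.0029  0.086 ] depth [ 0.535  -0.0039  0.0843]
tTL [466.3 191.3] atz [ 0.5869 -0.2663  0.034 ] depth [ 0.5884 -0.2669  0.0284]
tTR [501.8 202.4] atz [ 0.5625 -0.3457  0.034 ] depth [ 0.5677 -0.3543  0.0045]
tBR [475.2 295.7] atz [ 0.3536 -0.2835  0.034 ] depth [ 0.3527 -0.2906  0.0017]
tBL [438.  283.5] atz [ 0.3795 -0.2017  0.034 ] depth [ 0.3806 -0.2009  0.038 ]
part1a [459.6 225.3] atz [ 0.5098 -0.2506  0.034 ] depth [ 0.513  -0.2563  0.0108]
part1b [488.5 232.4] atz [ 0.4946 -0.3149  0.034 ] depth [ 0.4954 -0.3138  0.034 ]
```

```bash
cat >> h.py <<'E'
np.set_printoptions(precision=4,suppress=True)
def delta(pos,yaw=None,cmd=None):
    """tool deltas to reach world pos with tool y at yaw deg (tool down). cmd=(pos,rot) else measured"""
    from plant import r
    s=r.get_state();p=np.array(s['tool_pos']);Rm=R.from_quat(s['eef_rot'])
    d=Rm.inv().apply(np.array(pos)-p)/.06
    out={'d':np.round(d,3)}
    yw=lambda:0
    if yaw is not None:
        c,sn=np.cos(np.radians(yaw)),np.sin(np.radians(yaw))
        y=np.array([c,sn,0]);z=np.array([0,0,-1.]);x=np.cross(y,z)
        T=R.from_matrix(np.stack([x,y,z],1));out['a']=np.round(np.degrees((Rm.inv()*T).as_rotvec())/6,3)
    ya=Rm.as_matrix()[:,1]
    print('pos',p,'yaw',np.degrees(np.arctan2(ya[1],ya[0])).round(2),'F',np.round(s['contact_force'],2),'open',round(s['opening'],3),'t',s['clock'],'q',np.round(s['q'],2));print(out)
def snap(n,f):
    from plant import eyes
    m=eyes.camera_model(n);p,d=eyes.snapshot(n);cv2.imwrite(f'pics/{f}.png',p[:,:,::-1]);np.save(f'pics/{f}.npy',d)
    json.dump({k:np.array(v).tolist() for k,v in m.items() if not isinstance(v,str)},open(f'pics/{f}.json','w'))
E
python3 -c "
from h import *
delta([.498,.2016,.25],6)"
```

```text
pos [0.2058 0.5897 0.2631] yaw 70.76 F [-0.1   0.03  0.11] open 0.998 t 0.15 q [-1.2   0.69 -0.19  1.57  0.16  0.9  -0.22]
{'d': array([-6.729, -4.502,  0.225]), 'a': array([-0.012,  0.008, 10.794])}
```

Emit:
{"method": "servo_tool", "body": {"deltas": [{"dx": -0.67,"dy": -0.45,"dz": 0.0,"az": 1.1},{"dx": -1.35,"dy": -0.9,"az": 2.4},{"dx": -2.1,"dy": -1.4,"az": 3.8},{"dx": -2.85,"dy": -1.9,"az": 5.2},{"dx": -3.6,"dy": -2.4,"az": 6.6},{"dx": -4.4,"dy": -2.95,"az": 8.0},{"dx": -5.2,"dy": -3.5,"az": 9.3},{"dx": -6.0,"dy": -4.0,"dz": 0.1,"az": 10.3},{"dx": -6.5,"dy": -4.35,"dz": 0.2,"az": 10.8},{"dx": -6.73,"dy": -4.5,"dz": 0.22,"az": 10.8}]}}

```text
schema error: expected keys dx, dy, dz, ax, ay, az, hand
```

```bash
python3 -c "
from h import *
delta([.498,.2016,.25],6)
snap('wrist','w1')
delta([.498,.2016,.25],6)"
```

```text
pos [0.2058 0.5897 0.2631] yaw 70.76 F [-0.1   0.03  0.11] open 0.998 t 0.15 q [-1.2   0.69 -0.19  1.57  0.16  0.9  -0.22]
{'d': array([-6.729, -4.502,  0.225]), 'a': array([-0.012,  0.008, 10.794])}
pos [0.2059 0.5898 0.2632] yaw 70.76 F [ 0.38  0.16 -0.49] open 1.001 t 0.2 q [-1.2   0.69 -0.19  1.57  0.16  0.9  -0.22]
{'d': array([-6.728, -4.504,  0.226]), 'a': array([-0.009,  0.007, 10.794])}
```

View pics/w1.png

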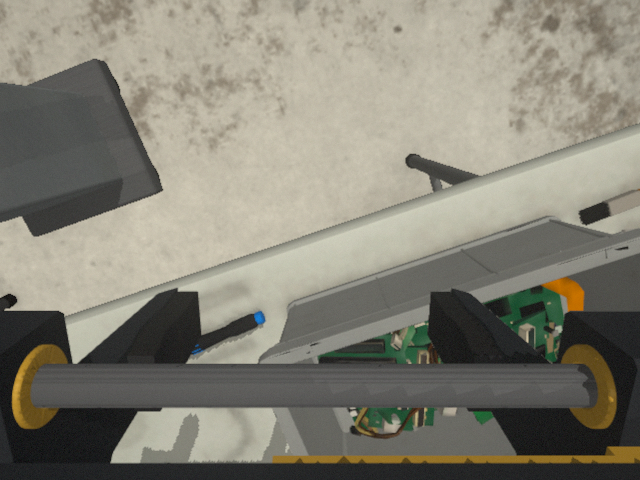

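All keys are needed in each row. Repeating the move in full.

Emit:
{"method": "servo_tool", "body": {"deltas": [{"dx": -0.67,"dy": -0.45,"dz": 0,"ax": 0,"ay": 0,"az": 1.1,"hand": 88},{"dx": -1.35,"dy": -0.9,"dz": 0,"ax": 0,"ay": 0,"az": 2.4,"hand": 88},{"dx": -2.1,"dy": -1.4,"dz": 0,"ax": 0,"ay": 0,"az": 3.8,"hand": 88},{"dx": -2.85,"dy": -1.9,"dz": 0,"ax": 0,"ay": 0,"az": 5.2,"hand": 88},{"dx": -3.6,"dy": -2.4,"dz": 0,"ax": 0,"ay": 0,"az": 6.6,"hand": 88},{"dx": -4.4,"dy": -2.95,"dz": 0,"ax": 0,"ay": 0,"az": 8.0,"hand": 88},{"dx": -5.2,"dy": -3.5,"dz": 0,"ax": 0,"ay": 0,"az": 9.3,"hand": 88},{"dx": -6.0,"dy": -4.0,"dz": 0.1,"ax": 0,"ay": 0,"az": 10.3,"hand": 88},{"dx": -6.5,"dy": -4.35,"dz": 0.2,"ax": 0,"ay": 0,"az": 10.8,"hand": 88},{"dx": -6.73,"dy": -4.5,"dz": 0.22,"ax": 0,"ay": 0,"az": 10.8,"hand": 88}]}}

```text
clock: 1.45
tool_pos: [0.4991, 0.1999, 0.2501]
eef_rot: [0.67, 0.742, -0.001, 0.0]
contact_force: [0.8, -0.0, -0.5]
opening: 0.994
```

```bash
python3 -c "
from h import *
delta([.498,.2016,.25],6)
snap('wrist','w2')
delta([.498,.2016,.25],6)"
```

```text
pos [0.4991 0.1999 0.2501] yaw 5.81 F [ 0.82 -0.02 -0.47] open 0.994 t 1.45 q [-0.51  0.59  0.07  1.85 -0.06  0.7  -0.3 ]
{'d': array([ 0.029, -0.015,  0.002]), 'a': array([-0.005,  0.011, -0.032])}
pos [0.5    0.1991 0.2503] yaw 5.78 F [ 0.54 -1.59 -0.09] open 1.001 t 1.5 q [-0.51  0.59  0.07  1.85 -0.06  0.7  -0.3 ]
{'d': array([ 0.045, -0.028,  0.005]), 'a': array([ 0.005,  0.017, -0.036])}
```

View pics/w2.png

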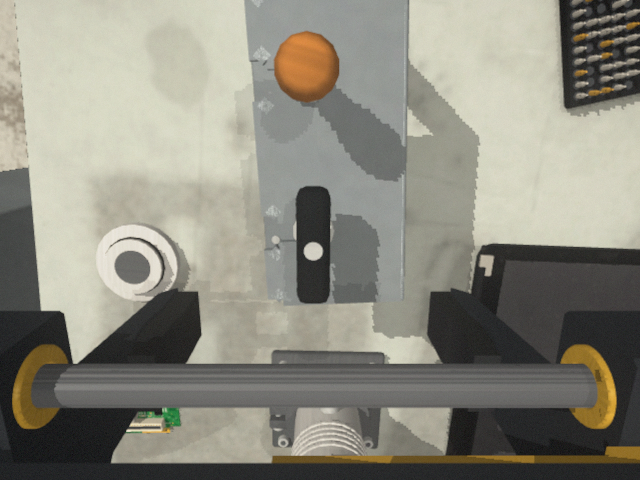

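```bash
python3 -c "
from h import *
m=cam('w2')
for u,v,z in [(313,251,.163),(314,187,.163),(313,303,.160),(307,66,.184),(313.5,215,.163),(313.5,275,.163)]: print(u,v,atz(m,u,v,z))
C=cloud(m,np.load('pics/w2.npy'));print(C[251,313],C[280,313])
P=np.array(m['pose']);print(P)
delta([.498,.2016,.25],6)"
```

```text
313 251 [0.4975 0.2058 0.163 ]
314 187 [0.4946 0.2392 0.163 ]
313 303 [0.5006 0.1751 0.16  ]
307 66 [0.4862 0.2922 0.184 ]
313.5 215 [0.4958 0.2249 0.163 ]
313.5 275 [0.4991 0.1925 0.163 ]
[0.4975 0.2053 0.1616] [0.4991 0.1892 0.1618]
[[ 0.9949 -0.0969 -0.029   0.4911]
 [ 0.1011  0.9568  0.2726  0.2698]
 [ 0.0013 -0.2741  0.9617  0.3701]
 [ 0.      0.      0.      1.    ]]
pos [0.5    0.1991 0.2503] yaw 5.78 F [ 0.54 -1.59 -0.09] open 1.001 t 1.5 q [-0.51  0.59  0.07  1.85 -0.06  0.7  -0.3 ]
{'d': array([ 0.045, -0.028,  0.005]), 'a': array([ 0.005,  0.017, -0.036])}
```

Emit:
{"method": "servo_tool", "body": {"deltas": [{"dx": 0.04,"dy": 0,"dz": 0.4,"ax": 0,"ay": 0,"az": 0.05,"hand": 88},{"dx": 0.04,"dy": 0,"dz": 0.8,"ax": 0,"ay": 0,"az": 0.05,"hand": 70},{"dx": 0.04,"dy": 0,"dz": 1.1,"ax": 0,"ay": 0,"az": 0.05,"hand": 60},{"dx": 0.04,"dy": 0,"dz": 1.1,"ax": 0,"ay": 0,"az": 0.05,"hand": 60}]}}

```text
clock: 2.0
tool_pos: [0.4963, 0.2062, 0.1837]
eef_rot: [0.67, 0.742, -0.001, -0.001]
contact_force: [-0.5, 1.1, 0.8]
opening: 0.695
```

```bash
python3 -c "
from h import *
delta([.4977,.204,.158],5.5)
snap('wrist','w3')
delta([.4977,.204,.158],5.5)"
```

```text
pos [0.4963 0.2062 0.1837] yaw 5.86 F [-0.54  1.1   0.78] open 0.695 t 2.0 q [-0.51  0.69  0.06  1.91 -0.07  0.54 -0.31]
{'d': array([-0.039,  0.02 ,  0.427]), 'a': array([-0.029, -0.005,  0.06 ])}
pos [0.4971 0.2061 0.1845] yaw 5.83 F [-0.31  0.03  0.36] open 0.685 t 2.05 q [-0.51  0.69  0.06  1.91 -0.07  0.54 -0.31]
{'d': array([-0.036,  0.007,  0.441]), 'a': array([-0.011, -0.008,  0.054])}
```

View pics/w3.png

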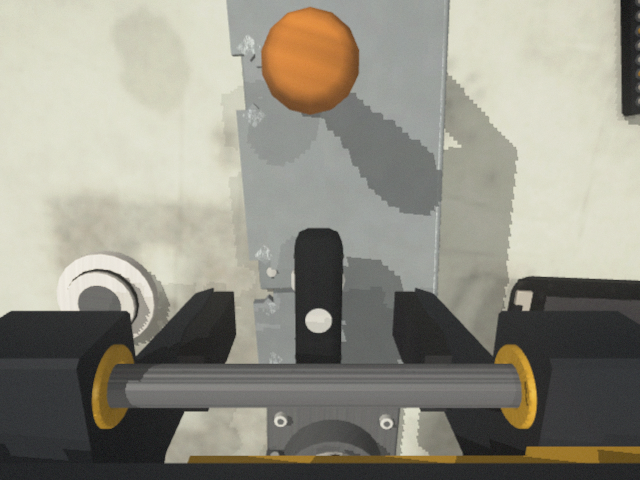

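Emit:
{"method": "servo_tool", "body": {"deltas": [{"dx": 0,"dy": 0,"dz": 0.25,"ax": 0,"ay": 0,"az": 0.05,"hand": 50},{"dx": 0,"dy": 0,"dz": 0.43,"ax": 0,"ay": 0,"az": 0.05,"hand": 40},{"dx": 0,"dy": 0,"dz": 0.43,"ax": 0,"ay": 0,"az": 0.05,"hand": 10},{"dx": 0,"dy": 0,"dz": 0.43,"ax": 0,"ay": 0,"az": 0.05,"hand": 10},{"dx": 0,"dy": 0,"dz": 0.43,"ax": 0,"ay": 0,"az": 0.05,"hand": 10},{"dx": 0,"dy": 0,"dz": 0.43,"ax": 0,"ay": 0,"az": 0.05,"hand": 10}], "newtons": 30}}

```text
clock: 2.8
tool_pos: [0.4981, 0.2045, 0.1589]
eef_rot: [0.673, 0.739, 0.0, 0.0]
contact_force: [-0.5, -0.1, -0.7]
opening: 0.2
```

```bash
python3 -c "
from h import *
delta([.4977,.204,.158],5.5)
snap('wrist','w4')
m=cam('w4')
delta([.4977,.204,.158],5.5)"
```

```text
pos [0.4981 0.2045 0.1589] yaw 5.36 F [-0.49 -0.12 -0.71] open 0.2 t 2.8 q [-0.51  0.73  0.05  1.93 -0.08  0.48 -0.31]
{'d': array([-0.008, -0.007,  0.016]), 'a': array([ 0.004, -0.002, -0.023])}
pos [0.4981 0.2046 0.1589] yaw 5.36 F [-0.29  0.02  0.72] open 0.2 t 2.85 q [-0.51  0.73  0.05  1.93 -0.08  0.48 -0.31]
{'d': array([-0.009, -0.007,  0.016]), 'a': array([ 0.004, -0.002, -0.024])}
```

View pics/w4.png

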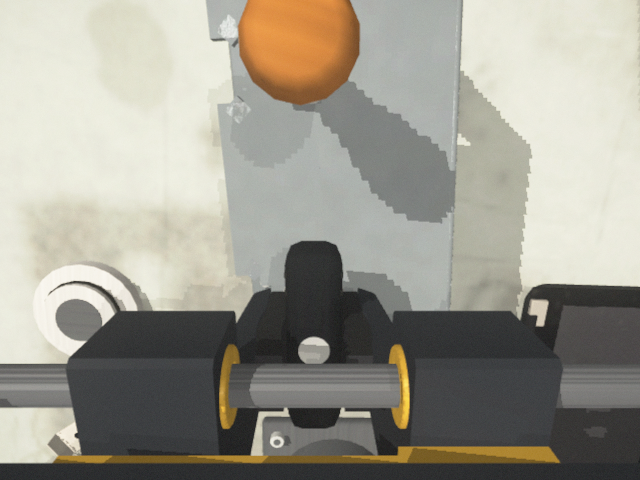

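```bash
python3 -c "
from h import *
m=cam('w4')
print(atz(m,313.5,347,.163),atz(m,313.5,353,.163))
C=cloud(m,np.load('pics/w4.npy'));print(C[350,313],C[250,313], C[285,313])
print(atz(m,313.5,241,.160))
"
```

```text
[0.497  0.2073 0.163 ] [0.4972 0.2052 0.163 ]
[0.497  0.2062 0.1628] [0.4941 0.2373 0.1577] [0.4949 0.2279 0.1628]
[0.4939 0.2408 0.16  ]
```

Emit:
{"method": "servo_tool", "body": {"deltas": [{"dx": 0,"dy": 0,"dz": -0.1,"ax": 0,"ay": 0,"az": 0,"hand": 10},{"dx": 0,"dy": 0,"dz": -0.4,"ax": 0,"ay": 0,"az": 0,"hand": 10},{"dx": 0,"dy": 0,"dz": -0.9,"ax": 0,"ay": 0,"az": 0,"hand": 10},{"dx": 0,"dy": 0,"dz": -1.5,"ax": 0,"ay": 0,"az": 0,"hand": 10},{"dx": 0,"dy": 0,"dz": -2.1,"ax": 0,"ay": 0,"az": 0,"hand": 10},{"dx": 0,"dy": 0,"dz": -2.4,"ax": 0,"ay": 0,"az": 0,"hand": 10},{"dx": 0,"dy": 0,"dz": -2.5,"ax": 0,"ay": 0,"az": 0,"hand": 10},{"dx": 0,"dy": 0,"dz": -2.5,"ax": 0,"ay": 0,"az": 0,"hand": 10}]}}

```text
clock: 3.85
tool_pos: [0.4978, 0.2044, 0.3086]
eef_rot: [0.673, 0.739, -0.0, -0.0]
contact_force: [-0.2, -0.3, -1.4]
opening: 0.199
```

```bash
python3 -c "
from h import *
delta([.552,-.006,.3],-8)
snap('top','t5');snap('side','s5')
p=cv2.imread('pics/s5.png');cv2.imwrite('pics/s5c.png',cv2.resize(p[100:340,230:390],None,fx=2.4,fy=2.4))
p=cv2.imread('pics/t5.png');cv2.imwrite('pics/t5c.png',cv2.resize(p[170:250,300:400],None,fx=7,fy=7,interpolation=cv2.INTER_CUBIC))
delta([.552,-.006,.3],-8)"
```

```text
pos [0.4978 0.2044 0.3086] yaw 5.37 F [-0.21 -0.3  -1.39] open 0.199 t 3.85 q [-0.53  0.52  0.09  1.78 -0.06  0.85 -0.32]
{'d': array([-3.577,  0.572,  0.144]), 'a': array([-0.002,  0.   ,  2.228])}
pos [0.4974 0.2043 0.3078] yaw 5.37 F [-0.02 -0.38 -0.77] open 0.2 t 3.95 q [-0.53  0.52  0.09  1.78 -0.06  0.85 -0.32]
{'d': array([-3.575,  0.578,  0.132]), 'a': array([-0.016,  0.008,  2.228])}
```

View pics/s5c.png

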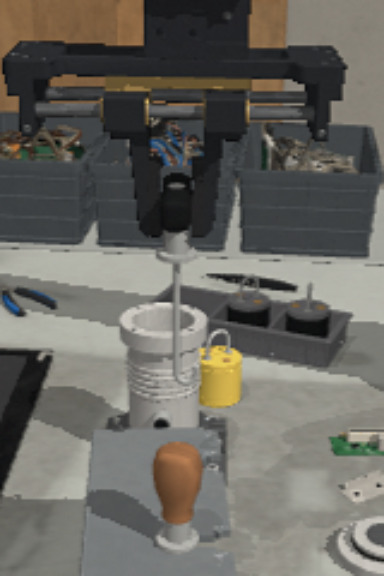

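View pics/t5c.png

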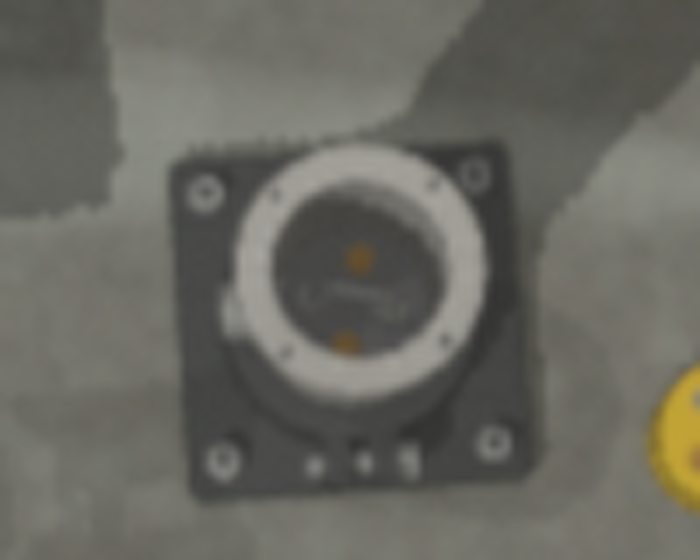

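Emit:
{"method": "servo_tool", "body": {"deltas": [{"dx": -0.3,"dy": 0,"dz": 0,"ax": 0,"ay": 0,"az": 0.2,"hand": 10},{"dx": -1.0,"dy": 0,"dz": 0,"ax": 0,"ay": 0,"az": 0.5,"hand": 10},{"dx": -1.9,"dy": 0,"dz": 0,"ax": 0,"ay": 0,"az": 1.0,"hand": 10},{"dx": -2.8,"dy": 0,"dz": 0,"ax": 0,"ay": 0,"az": 1.5,"hand": 10},{"dx": -3.7,"dy": 0,"dz": 0,"ax": 0,"ay": 0,"az": 2.0,"hand": 10},{"dx": -4.4,"dy": 0,"dz": 0,"ax": 0,"ay": 0,"az": 2.23,"hand": 10},{"dx": -4.68,"dy": 0,"dz": 0,"ax": 0,"ay": 0,"az": 2.23,"hand": 10},{"dx": -4.68,"dy": 0,"dz": 0,"ax": 0,"ay": 0,"az": 2.23,"hand": 10},{"dx": -4.68,"dy": 0,"dz": 0,"ax": 0,"ay": 0,"az": 2.23,"hand": 10}]}}

```text
clock: 5.08
tool_pos: [0.5241, -0.073, 0.3084]
eef_rot: [0.754, 0.657, 0.0, -0.001]
contact_force: [0.4, 1.0, -1.0]
opening: 0.201
```

```bash
python3 -c "
from h import *
delta([.552,-.006,.3],-8)
snap('wrist','w6')
delta([.552,-.006,.3],-8)"
```

```text
pos [ 0.5241 -0.073   0.3084] yaw -7.86 F [ 0.39  0.96 -0.96] open 0.201 t 5.075 q [-0.04  0.51  0.14  1.81 -0.1   0.83  0.01]
{'d': array([1.17 , 0.308, 0.142]), 'a': array([-0.008, -0.014,  0.023])}
pos [ 0.5242 -0.0728  0.3085] yaw -7.83 F [-0.49 -0.55 -0.84] open 0.2 t 5.125 q [-0.04  0.51  0.14  1.81 -0.1   0.83  0.01]
{'d': array([1.166, 0.308, 0.143]), 'a': array([-0.007, -0.013,  0.028])}
```

View pics/w6.png

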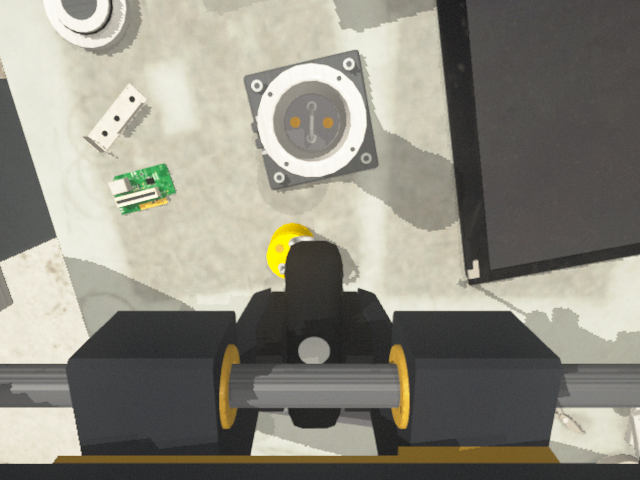

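```bash
python3 -c "
from h import *
p=cv2.imread('pics/w6.png');cv2.imwrite('pics/w6c.png',cv2.resize(p[70:175,255:375],None,fx=6,fy=5.7,interpolation=cv2.INTER_CUBIC))
cv2.imwrite('pics/w6c.png',cv2.resize(p[70:170,255:375],None,fx=6,fy=6,interpolation=cv2.INTER_CUBIC))"
```

```text
(no output)
```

View pics/w6c.png

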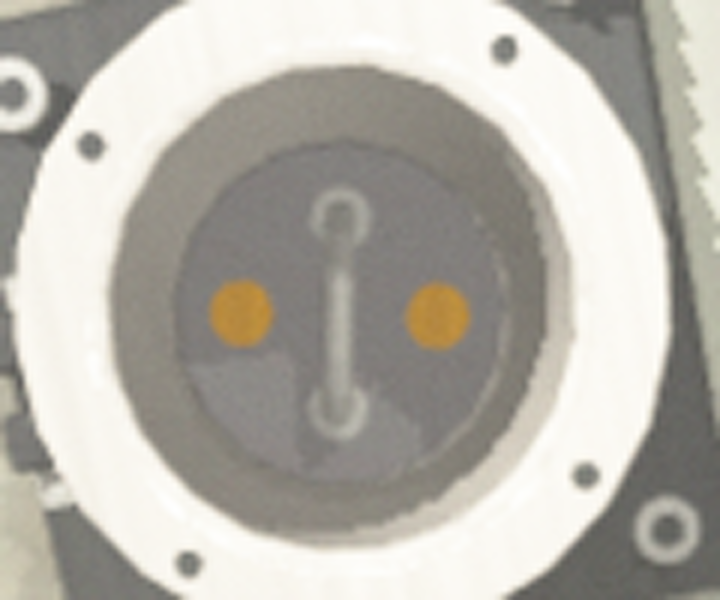

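```bash
python3 -c "
from h import *
m=cam('w6');c=lambda x,y:(255+x/6-.42,70+y/6-.42)
for n,x,y,z in [('mouth',342,306,.135),('outer',342,300,.135),('t1',241,313,.06),('t2',438,316,.06),('leg1',340,215,.06),('leg2',340,410,.06),('loop peak',341,318,.086),('ringcap',0,0,0)]:
  print(n,atz(m,*c(x,y),z))
# cap on hook in hand
s=cam('w6')
print('cap',atz(m,313.5,350,.3085+.004))
C=cloud(m,np.load('pics/w6.npy'));print(C[350,313])
u,v=c(341,312);print(C[int(v)-3:int(v)+4,int(round(u)),2], C[int(c(241,313)[1]),int(c(241,313)[0])])
"
```

```text
mouth [ 0.5319 -0.0012  0.135 ]
outer [ 0.532  -0.0006  0.135 ]
t1 [0.5173 0.0004 0.06  ]
t2 [ 0.545  -0.0038  0.06  ]
leg1 [0.5331 0.0116 0.06  ]
leg2 [ 0.5294 -0.0148  0.06  ]
loop peak [ 0.5314 -0.0023  0.086 ]
ringcap [0.4837 0.054  0.    ]
cap [ 0.5236 -0.0712  0.3125]
[ 0.5233 -0.0719  0.3113]
[0.0856 0.0874 0.0877 0.0862 0.0868 0.0872 0.0867] [0.5168 0.0011 0.0597]
```

Emit:
{"method": "servo_tool", "body": {"deltas": [{"dx": 0.2,"dy": 0.05,"dz": 0,"ax": 0,"ay": 0,"az": 0,"hand": 10},{"dx": 0.6,"dy": 0.15,"dz": 0,"ax": 0,"ay": 0,"az": 0.03,"hand": 10},{"dx": 1.0,"dy": 0.27,"dz": 0.1,"ax": 0,"ay": 0,"az": 0.05,"hand": 10},{"dx": 1.16,"dy": 0.31,"dz": 0.14,"ax": 0,"ay": 0,"az": 0.05,"hand": 10},{"dx": 1.16,"dy": 0.31,"dz": 0.14,"ax": 0,"ay": 0,"az": 0.05,"hand": 10},{"dx": 1.16,"dy": 0.31,"dz": 0.14,"ax": 0,"ay": 0,"az": 0.05,"hand": 10}]}}

```text
clock: 5.88
tool_pos: [0.552, -0.0097, 0.3005]
eef_rot: [0.757, 0.654, -0.0, 0.0]
contact_force: [0.5, 0.4, -1.5]
opening: 0.199
```

```bash
python3 -c "
from h import *
delta([.5522,-.0066,.194],-8.2)
snap('side','s7')
delta([.5522,-.0066,.194],-8.2)
m=cam('s7');
h=np.array([.5517,-.0054,.300])
for k in (-.006,-.041,-.121): print(proj(m,h+[0,0,k]))
print('bend',proj(m,h+[-.0065*.99,.0065*.14,-.041-.08875]))
print('mouth',proj(m,[.532,-.003,.135]))
p=cv2.imread('pics/s7.png');cv2.imwrite('pics/s7c.png',cv2.resize(p[120:270,250:350],None,fx=5,fy=4,interpolation=cv2.INTER_CUBIC))
cv2.imwrite('pics/s7c.png',cv2.resize(p[130:270,250:350],None,fx=4,fy=4,interpolation=cv2.INTER_CUBIC))
"
```

```text
pos [ 0.552  -0.0097  0.3005] yaw -8.38 F [ 0.47  0.38 -1.49] open 0.199 t 5.875 q [-0.16  0.55  0.15  1.75 -0.1   0.85 -0.11]
{'d': array([ 0.053, -0.004,  1.774]), 'a': array([-0.001,  0.007, -0.031])}
pos [ 0.552  -0.0099  0.3005] yaw -8.4 F [-0.21  0.58 -1.2 ] open 0.202 t 5.925 q [-0.16  0.55  0.15  1.75 -0.1   0.85 -0.11]
{'d': array([ 0.056, -0.006,  1.775]), 'a': array([ 0.001,  0.007, -0.034])}
(np.float64(287.8421529845093), np.float64(154.99554912638513))
(np.float64(288.0699025650768), np.float64(172.97739187634798))
(np.float64(288.56187329953127), np.float64(211.82067036889688))
bend (np.float64(291.7149728031907), np.float64(216.2002249948081))
mouth (np.float64(298.2048454723725), np.float64(232.87269609642195))
```

View pics/s7c.png

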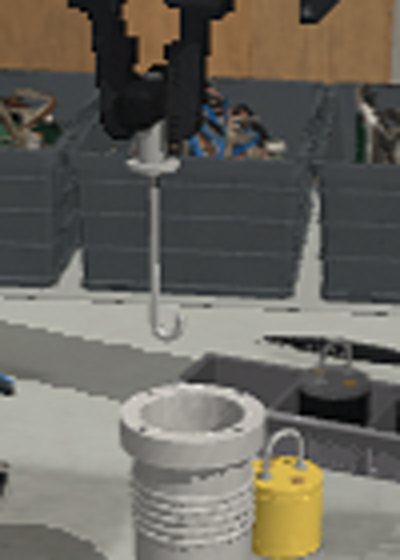

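Emit:
{"method": "servo_tool", "body": {"deltas": [{"dx": 0.05,"dy": 0,"dz": 0.2,"ax": 0,"ay": 0,"az": -0.03,"hand": 10},{"dx": 0.05,"dy": 0,"dz": 0.5,"ax": 0,"ay": 0,"az": -0.03,"hand": 10},{"dx": 0.05,"dy": 0,"dz": 0.7,"ax": 0,"ay": 0,"az": -0.03,"hand": 10},{"dx": 0.05,"dy": 0,"dz": 0.85,"ax": 0,"ay": 0,"az": -0.03,"hand": 10},{"dx": 0.05,"dy": 0,"dz": 1.0,"ax": 0,"ay": 0,"az": -0.03,"hand": 10},{"dx": 0.05,"dy": 0,"dz": 1.15,"ax": 0,"ay": 0,"az": -0.03,"hand": 10},{"dx": 0.05,"dy": 0,"dz": 1.25,"ax": 0,"ay": 0,"az": -0.03,"hand": 10},{"dx": 0.05,"dy": 0,"dz": 1.25,"ax": 0,"ay": 0,"az": -0.03,"hand": 10}]}}

```text
clock: 6.92
tool_pos: [0.5525, -0.0057, 0.2249]
eef_rot: [0.755, 0.655, -0.0, -0.0]
contact_force: [-0.1, 0.1, -0.5]
opening: 0.2
```

```bash
python3 -c "
from h import *
delta([.5522,-.0066,.194],-8.2)
snap('wrist','w8')
p=cv2.imread('pics/w8.png')
cv2.imwrite('pics/w8c.png',cv2.resize(p[230:480,180:450],None,fx=2.4,fy=2.4,interpolation=cv2.INTER_CUBIC))
delta([.5522,-.0066,.194],-8.2)
"
```

```text
pos [ 0.5525 -0.0057  0.2249] yaw -8.14 F [-0.14  0.09 -0.55] open 0.2 t 6.925 q [-0.15  0.65  0.12  1.84 -0.12  0.66 -0.09]
{'d': array([-0.015, -0.003,  0.515]), 'a': array([-0.008,  0.001,  0.011])}
pos [ 0.5528 -0.0058  0.2253] yaw -8.14 F [-0.04  0.08 -0.48] open 0.2 t 6.975 q [-0.15  0.65  0.12  1.84 -0.12  0.66 -0.09]
{'d': array([-0.015, -0.008,  0.521]), 'a': array([-0.  , -0.  ,  0.01])}
```

View pics/w8c.png

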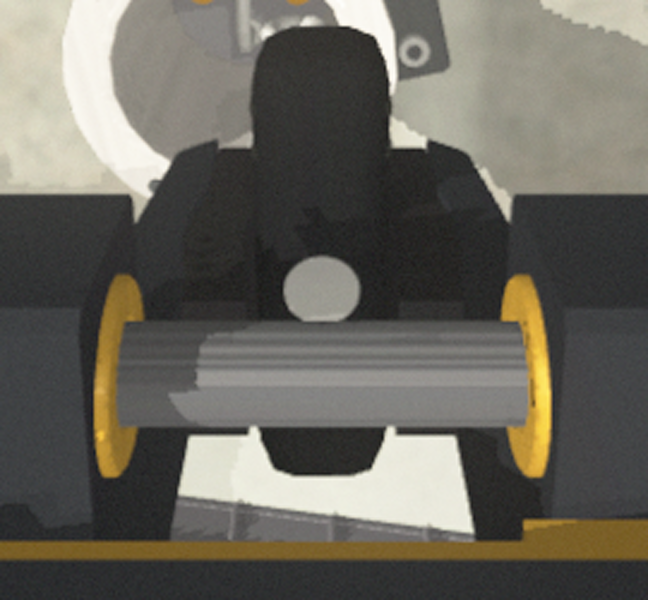

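Emit:
{"method": "servo_tool", "body": {"deltas": [{"dx": 0,"dy": 0,"dz": 0.1,"ax": 0,"ay": 0,"az": 0,"hand": 10},{"dx": 0,"dy": 0,"dz": 0.25,"ax": 0,"ay": 0,"az": 0,"hand": 10},{"dx": 0,"dy": 0,"dz": 0.4,"ax": 0,"ay": 0,"az": 0,"hand": 10},{"dx": 0,"dy": 0,"dz": 0.5,"ax": 0,"ay": 0,"az": 0,"hand": 10},{"dx": 0,"dy": 0,"dz": 0.52,"ax": 0,"ay": 0,"az": 0,"hand": 10},{"dx": 0,"dy": 0,"dz": 0.52,"ax": 0,"ay": 0,"az": 0,"hand": 10}]}}

```text
clock: 7.72
tool_pos: [0.5528, -0.0058, 0.1941]
eef_rot: [0.756, 0.655, 0.0, -0.0]
contact_force: [0.2, -0.4, -0.5]
opening: 0.197
```

```bash
python3 -c "
from h import *
delta([.5522,-.0066,.194],-8.2)
snap('top','t9')
p=cv2.imread('pics/t9.png')
cv2.imwrite('pics/t9c.png',cv2.resize(p[170:250,300:400],None,fx=7,fy=7,interpolation=cv2.INTER_CUBIC))
delta([.5522,-.0066,.194],-8.2)
"
```

```text
pos [ 0.5528 -0.0058  0.1941] yaw -8.14 F [ 0.2  -0.35 -0.51] open 0.197 t 7.725 q [-0.14  0.69  0.11  1.86 -0.13  0.59 -0.09]
{'d': array([-0.015, -0.008,  0.001]), 'a': array([ 0.   , -0.001,  0.01 ])}
pos [ 0.5529 -0.0058  0.1942] yaw -8.14 F [-0.41 -0.78 -1.02] open 0.203 t 7.775 q [-0.14  0.69  0.11  1.86 -0.13  0.59 -0.09]
{'d': array([-0.016, -0.01 ,  0.004]), 'a': array([ 0.003, -0.001,  0.01 ])}
```

View pics/t9c.png

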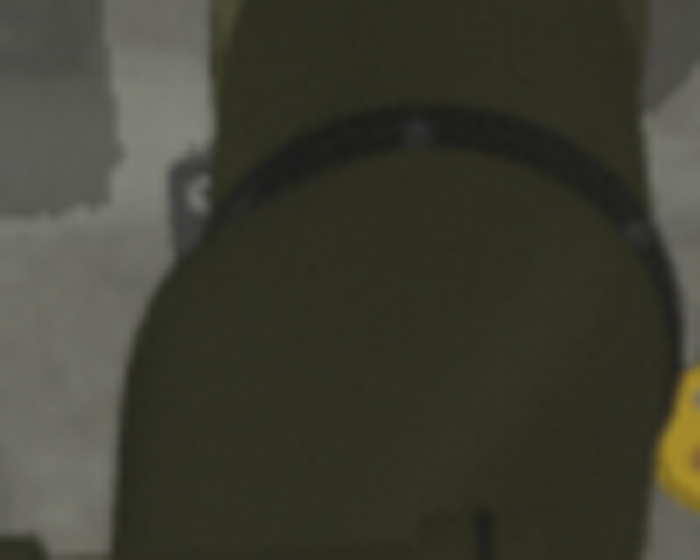

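Emit:
{"method": "servo_tool", "body": {"deltas": [{"dx": 0,"dy": -0.06,"dz": 0,"ax": 0,"ay": 0,"az": 0,"hand": 10},{"dx": 0,"dy": -0.12,"dz": 0,"ax": 0,"ay": 0,"az": 0,"hand": 10},{"dx": 0,"dy": -0.18,"dz": 0,"ax": 0,"ay": 0,"az": 0,"hand": 10},{"dx": 0,"dy": -0.24,"dz": 0,"ax": 0,"ay": 0,"az": 0,"hand": 10},{"dx": 0,"dy": -0.24,"dz": 0,"ax": 0,"ay": 0,"az": 0,"hand": 10}]}}

```text
clock: 8.4
tool_pos: [0.5382, -0.0036, 0.1941]
eef_rot: [0.755, 0.655, -0.0, -0.0]
contact_force: [0.5, 1.4, -1.3]
opening: 0.197
```

Emit:
{"method": "servo_tool", "body": {"deltas": [{"dx": 0,"dy": 0,"dz": -0.05,"ax": 0,"ay": 0,"az": 0,"hand": 10},{"dx": 0,"dy": 0,"dz": -0.1,"ax": 0,"ay": 0,"az": 0,"hand": 10},{"dx": 0,"dy": 0,"dz": -0.15,"ax": 0,"ay": 0,"az": 0,"hand": 10},{"dx": 0,"dy": 0,"dz": -0.2,"ax": 0,"ay": 0,"az": 0,"hand": 10},{"dx": 0,"dy": 0,"dz": -0.28,"ax": 0,"ay": 0,"az": 0,"hand": 10},{"dx": 0,"dy": 0,"dz": -0.36,"ax": 0,"ay": 0,"az": 0,"hand": 10},{"dx": 0,"dy": 0,"dz": -0.42,"ax": 0,"ay": 0,"az": 0,"hand": 10},{"dx": 0,"dy": 0,"dz": -0.42,"ax": 0,"ay": 0,"az": 0,"hand": 10}]}}

```text
clock: 9.4
tool_pos: [0.5386, -0.0037, 0.2196]
eef_rot: [0.756, 0.655, 0.0, 0.0]
contact_force: [0.2, -0.2, -2.8]
opening: 0.198
```

```bash
python3 -c "
from h import *
delta([.5382,-.004,.24],-8.2)
snap('wrist','w10');snap('side','s10')
p=cv2.imread('pics/w10.png')
cv2.imwrite('pics/w10c.png',cv2.resize(p[100:400,150:450],None,fx=2,fy=2,interpolation=cv2.INTER_CUBIC))
delta([.5382,-.004,.24],-8.2)
"
```

```text
pos [ 0.5386 -0.0037  0.2196] yaw -8.14 F [ 0.2  -0.24 -2.77] open 0.198 t 9.4 q [-0.15  0.64  0.12  1.88 -0.12  0.62 -0.1 ]
{'d': array([-0.006, -0.006, -0.341]), 'a': array([ 0.004, -0.001,  0.01 ])}
pos [ 0.5384 -0.0037  0.2192] yaw -8.14 F [ 0.68 -0.28 -1.66] open 0.198 t 9.5 q [-0.15  0.64  0.12  1.88 -0.12  0.62 -0.1 ]
{'d': array([-0.006, -0.003, -0.346]), 'a': array([-0.001, -0.001,  0.011])}
```

View pics/w10c.png

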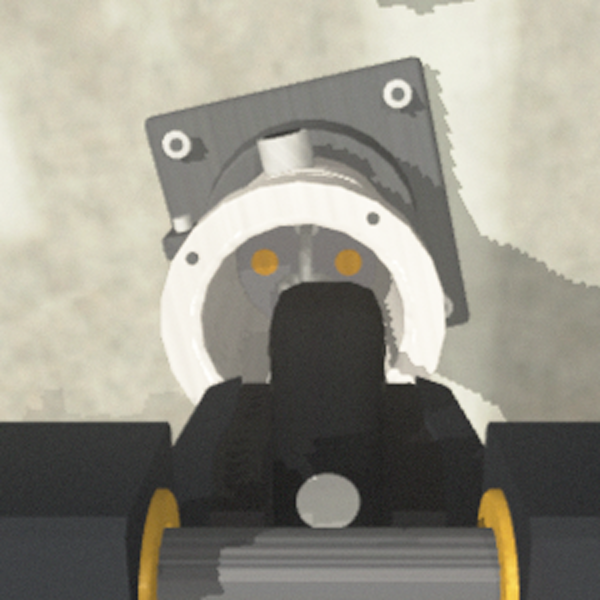

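```bash
python3 -c "
from h import *
C=cloud(cam('w10'),np.load('pics/w10.npy'));
for u,v in [(282,231),(324,231)]: print(C[v,u])
"
```

```text
[0.5174 0.0003 0.0708]
[ 0.5451 -0.004   0.0698]
```

Emit:
{"method": "servo_tool", "body": {"deltas": [{"dx": 0,"dy": 0,"dz": -0.06,"ax": 0,"ay": 0,"az": 0,"hand": 10},{"dx": 0,"dy": 0,"dz": -0.16,"ax": 0,"ay": 0,"az": 0,"hand": 10},{"dx": 0,"dy": 0,"dz": -0.3,"ax": 0,"ay": 0,"az": 0,"hand": 10},{"dx": 0,"dy": 0,"dz": -0.45,"ax": 0,"ay": 0,"az": 0,"hand": 10},{"dx": 0,"dy": 0,"dz": -0.6,"ax": 0,"ay": 0,"az": 0,"hand": 10},{"dx": 0,"dy": 0,"dz": -0.75,"ax": 0,"ay": 0,"az": 0,"hand": 10},{"dx": 0,"dy": 0,"dz": -0.9,"ax": 0,"ay": 0,"az": 0,"hand": 10},{"dx": 0,"dy": 0,"dz": -1.05,"ax": 0,"ay": 0,"az": 0,"hand": 10},{"dx": 0,"dy": 0,"dz": -1.2,"ax": 0,"ay": 0,"az": 0,"hand": 10},{"dx": 0,"dy": 0,"dz": -1.35,"ax": 0,"ay": 0,"az": 0,"hand": 10}]}}

```text
clock: 10.75
tool_pos: [0.5385, -0.0037, 0.3009]
eef_rot: [0.756, 0.655, 0.0, -0.0]
contact_force: [-0.4, -0.9, -2.5]
opening: 0.201
```

Emit:
{"method": "servo_tool", "body": {"deltas": [{"dx": 0,"dy": 0,"dz": -0.15,"ax": 0,"ay": 0,"az": 0,"hand": 10},{"dx": 0,"dy": 0,"dz": -0.3,"ax": 0,"ay": 0,"az": 0,"hand": 10},{"dx": 0,"dy": 0,"dz": -0.45,"ax": 0,"ay": 0,"az": 0,"hand": 10},{"dx": 0,"dy": 0,"dz": -0.6,"ax": 0,"ay": 0,"az": 0,"hand": 10},{"dx": 0,"dy": 0,"dz": -0.75,"ax": 0,"ay": 0,"az": 0,"hand": 10},{"dx": 0,"dy": 0,"dz": -0.9,"ax": 0,"ay": 0,"az": 0,"hand": 10},{"dx": 0,"dy": 0,"dz": -1.02,"ax": 0,"ay": 0,"az": 0,"hand": 10},{"dx": 0,"dy": 0,"dz": -1.1,"ax": 0,"ay": 0,"az": 0,"hand": 10},{"dx": 0,"dy": 0,"dz": -1.1,"ax": 0,"ay": 0,"az": 0,"hand": 10},{"dx": 0,"dy": 0,"dz": -1.1,"ax": 0,"ay": 0,"az": 0,"hand": 10}]}}

```text
clock: 12.0
tool_pos: [0.5383, -0.0037, 0.366]
eef_rot: [0.755, 0.655, -0.0, -0.0]
contact_force: [-0.3, -0.2, -2.7]
opening: 0.199
```

```bash
python3 -c "
from h import *
delta([.543,-.295,.36],-8.2)
snap('side','s11')
p=cv2.imread('pics/s11.png')
cv2.imwrite('pics/s11c.png',cv2.resize(p[80:300,220:400],None,fx=2.7,fy=2.7,interpolation=cv2.INTER_CUBIC))
delta([.543,-.295,.36],-8.2)
"
```

```text
pos [ 0.5383 -0.0037  0.366 ] yaw -8.14 F [-0.3  -0.15 -2.74] open 0.199 t 12.0 q [-0.18  0.46  0.17  1.69 -0.09  1.   -0.13]
{'d': array([-4.795,  0.765,  0.1  ]), 'a': array([-0.006,  0.001,  0.01 ])}
pos [ 0.5383 -0.0037  0.366 ] yaw -8.14 F [ 0.07  0.28 -3.1 ] open 0.197 t 12.05 q [-0.18  0.46  0.17  1.69 -0.09  1.   -0.13]
{'d': array([-4.795,  0.765,  0.099]), 'a': array([-0.007,  0.001,  0.011])}
```

View pics/s11c.png

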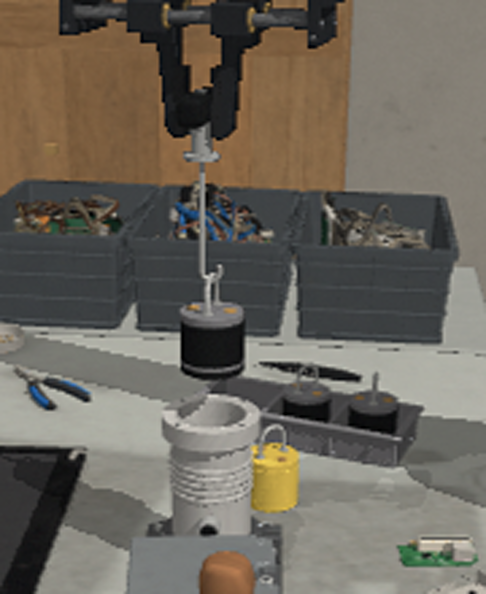

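Emit:
{"method": "servo_tool", "body": {"deltas": [{"dx": -0.05,"dy": 0.008,"dz": 0,"ax": 0,"ay": 0,"az": 0,"hand": 10},{"dx": -0.2,"dy": 0.032,"dz": 0,"ax": 0,"ay": 0,"az": 0,"hand": 10},{"dx": -0.45,"dy": 0.072,"dz": 0,"ax": 0,"ay": 0,"az": 0,"hand": 10},{"dx": -0.8,"dy": 0.128,"dz": 0,"ax": 0,"ay": 0,"az": 0,"hand": 10},{"dx": -1.2,"dy": 0.19,"dz": 0,"ax": 0,"ay": 0,"az": 0,"hand": 10},{"dx": -1.6,"dy": 0.256,"dz": 0,"ax": 0,"ay": 0,"az": 0,"hand": 10},{"dx": -2.0,"dy": 0.32,"dz": 0,"ax": 0,"ay": 0,"az": 0,"hand": 10},{"dx": -2.4,"dy": 0.384,"dz": 0,"ax": 0,"ay": 0,"az": 0,"hand": 10},{"dx": -2.8,"dy": 0.448,"dz": 0,"ax": 0,"ay": 0,"az": 0,"hand": 10},{"dx": -3.2,"dy": 0.512,"dz": 0,"ax": 0,"ay": 0,"az": 0,"hand": 10}]}}

```text
clock: 13.3
tool_pos: [0.5412, -0.2004, 0.3663]
eef_rot: [0.756, 0.655, -0.0, 0.0]
contact_force: [-0.7, 0.2, -2.4]
opening: 0.2
```

Emit:
{"method": "servo_tool", "body": {"deltas": [{"dx": -0.4,"dy": 0.064,"dz": 0,"ax": 0,"ay": 0,"az": 0,"hand": 10},{"dx": -0.78,"dy": 0.125,"dz": 0,"ax": 0,"ay": 0,"az": 0,"hand": 10},{"dx": -1.1,"dy": 0.175,"dz": 0,"ax": 0,"ay": 0,"az": 0,"hand": 10},{"dx": -1.34,"dy": 0.213,"dz": 0,"ax": 0,"ay": 0,"az": 0,"hand": 10},{"dx": -1.5,"dy": 0.24,"dz": 0,"ax": 0,"ay": 0,"az": 0,"hand": 10},{"dx": -1.58,"dy": 0.253,"dz": 0,"ax": 0,"ay": 0,"az": 0,"hand": 10},{"dx": -1.61,"dy": 0.256,"dz": 0,"ax": 0,"ay": 0,"az": 0,"hand": 10},{"dx": -1.61,"dy": 0.256,"dz": 0,"ax": 0,"ay": 0,"az": 0,"hand": 10}]}}

```text
clock: 14.3
tool_pos: [0.5434, -0.2953, 0.3663]
eef_rot: [0.755, 0.655, 0.0, -0.0]
contact_force: [0.0, 0.5, -1.8]
opening: 0.198
```

```bash
python3 -c "
from h import *
delta([.543,-.296,.25],-8.2)
snap('wrist','w12')
snap('side','s12')
p=cv2.imread('pics/s12.png')
cv2.imwrite('pics/s12c.png',cv2.resize(p[80:280,260:420],None,fx=3,fy=3,interpolation=cv2.INTER_CUBIC))
delta([.543,-.296,.25],-8.2)
"
```

```text
pos [ 0.5434 -0.2953  0.3663] yaw -8.09 F [ 0.04  0.5  -1.83] open 0.198 t 14.3 q [ 0.33  0.58  0.18  1.46 -0.11  1.11  0.38]
{'d': array([-0.013, -0.005,  1.938]), 'a': array([-0.   , -0.005,  0.018])}
pos [ 0.5435 -0.2953  0.3663] yaw -8.08 F [ 0.24  0.02 -3.16] open 0.199 t 14.4 q [ 0.33  0.58  0.18  1.46 -0.11  1.11  0.38]
{'d': array([-0.014, -0.006,  1.938]), 'a': array([-0.   , -0.005,  0.019])}
```

View pics/w12.png

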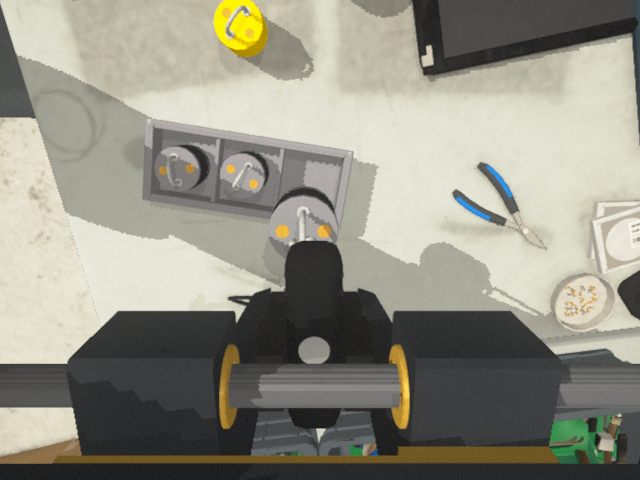

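View pics/s12c.png

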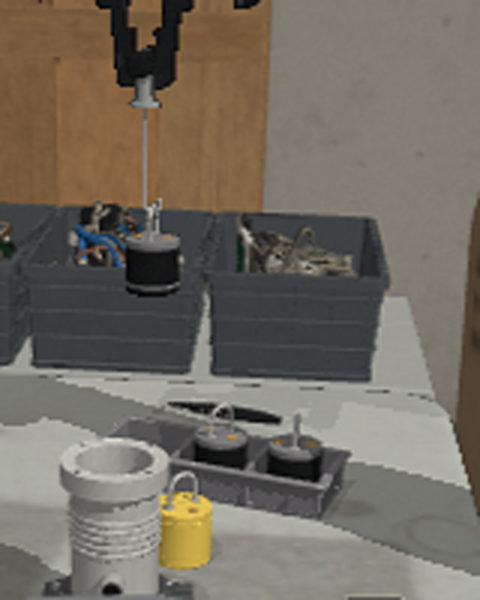

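```bash
python3 -c "
from h import *
m=cam('w12');
q=[atz(m,u,v,.034) for u,v in [(151,120),(354,152),(144,198)]]
print(q)
a=q[1]-q[0];b=q[2]-q[0];print(np.linalg.norm(a),np.linalg.norm(b),np.degrees(np.arctan2(a[1],a[0])))
c=(q[1]+q[2])/2;e=a/np.linalg.norm(a);print('centre',c,'bay',c+e*.0693)
C=cloud(m,np.load('pics/w12.npy'));t=[C[232,283],C[231,323]];print('terminals',t,(t[0]+t[1])/2)
"
```

```text
[array([ 0.3852, -0.1985,  0.034 ]), array([ 0.5915, -0.2609,  0.034 ]), array([ 0.3573, -0.2776,  0.034 ])]
0.21557044079370483 0.08392771209147376 -16.841744042687868
centre [ 0.4744 -0.2693  0.034 ] bay [ 0.5407 -0.2893  0.034 ]
terminals [array([ 0.5226, -0.2923,  0.217 ]), array([ 0.5492, -0.2954,  0.2167])] [ 0.5359 -0.2938  0.2169]
```

Emit:
{"method": "servo_tool", "body": {"deltas": [{"dx": 0.02,"dy": 0.01,"dz": 0.06,"ax": 0,"ay": 0,"az": 0,"hand": 10},{"dx": 0.05,"dy": 0.03,"dz": 0.2,"ax": 0,"ay": 0,"az": 0,"hand": 10},{"dx": 0.05,"dy": 0.03,"dz": 0.4,"ax": 0,"ay": 0,"az": 0,"hand": 10},{"dx": 0.05,"dy": 0.03,"dz": 0.65,"ax": 0,"ay": 0,"az": 0,"hand": 10},{"dx": 0.05,"dy": 0.03,"dz": 0.95,"ax": 0,"ay": 0,"az": 0,"hand": 10},{"dx": 0.05,"dy": 0.03,"dz": 1.25,"ax": 0,"ay": 0,"az": 0,"hand": 10},{"dx": 0.05,"dy": 0.03,"dz": 1.5,"ax": 0,"ay": 0,"az": 0,"hand": 10},{"dx": 0.05,"dy": 0.03,"dz": 1.7,"ax": 0,"ay": 0,"az": 0,"hand": 10},{"dx": 0.05,"dy": 0.03,"dz": 1.85,"ax": 0,"ay": 0,"az": 0,"hand": 10},{"dx": 0.05,"dy": 0.03,"dz": 1.93,"ax": 0,"ay": 0,"az": 0,"hand": 10}]}}

```text
clock: 15.65
tool_pos: [0.5455, -0.2932, 0.25]
eef_rot: [0.756, 0.655, -0.0, -0.0]
contact_force: [-0.8, -0.6, -3.2]
opening: 0.197
```

```bash
python3 -c "
from h import *
delta([.5455,-.2925,.2],-8.2)
snap('wrist','w13')
snap('side','s13')
p=cv2.imread('pics/s13.png')
cv2.imwrite('pics/s13c.png',cv2.resize(p[120:280,260:420],None,fx=3.7,fy=3.7,interpolation=cv2.INTER_CUBIC))
delta([.5455,-.2925,.2],-8.2)
"
```

```text
pos [ 0.5455 -0.2932  0.25  ] yaw -8.14 F [-0.77 -0.61 -3.21] open 0.197 t 15.65 q [ 0.34  0.7   0.15  1.61 -0.13  0.84  0.39]
{'d': array([ 0.012, -0.001,  0.834]), 'a': array([-0.001, -0.001,  0.01 ])}
pos [ 0.5454 -0.2932  0.2502] yaw -8.14 F [-0.61 -0.54 -2.39] open 0.2 t 15.75 q [ 0.34  0.7   0.15  1.61 -0.13  0.84  0.39]
{'d': array([0.011, 0.001, 0.836]), 'a': array([-0.004, -0.002,  0.01 ])}
```

View pics/w13.png

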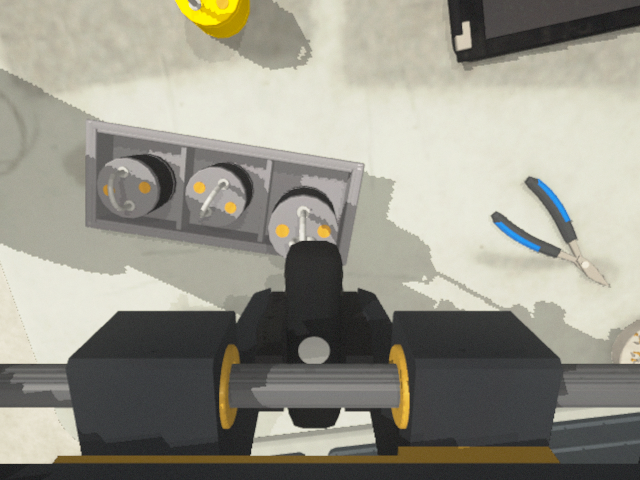

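View pics/s13c.png

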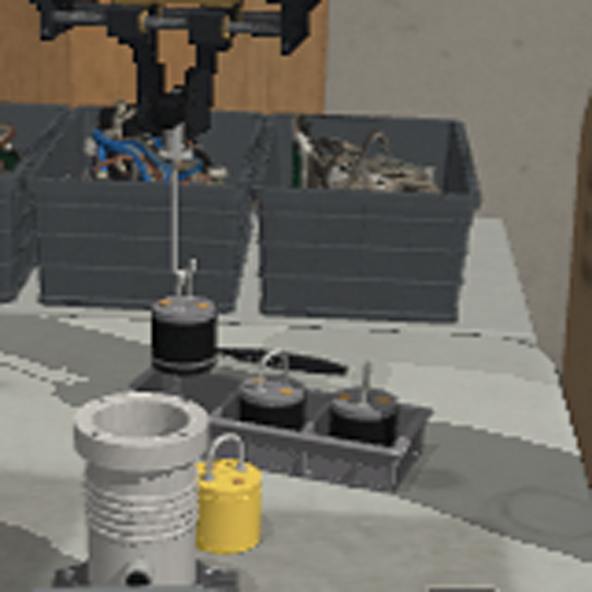

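```bash
python3 -c "
from h import *
m=cam('w13');
p=cv2.imread('pics/w13.png');cv2.imwrite('pics/w13c.png',cv2.resize(p[110:280,75:375],None,fx=2.6,fy=2.6,interpolation=cv2.INTER_CUBIC))
q=[atz(m,u,v,.034) for u,v in [(87,122),(363,164),(84,226)]]
a=q[1]-q[0];b=q[2]-q[0];print(np.linalg.norm(a),np.linalg.norm(b),np.degrees(np.arctan2(a[1],a[0])))
c=(q[1]+q[2])/2;e=a/np.linalg.norm(a);print('centre',c,'bay',c+e*.0693)
C=cloud(m,np.load('pics/w13.npy'));t=[C[231,283],C[231,323]];print('terminals',t,(t[0]+t[1])/2)
"
```

```text
0.21802001499061463 0.08447457637528141 -16.64872097206544
centre [ 0.4719 -0.2691  0.034 ] bay [ 0.5383 -0.289   0.034 ]
terminals [array([ 0.5248, -0.2893,  0.1013]), array([ 0.5512, -0.2934,  0.1002])] [ 0.538  -0.2914  0.1008]
```

View pics/w13c.png

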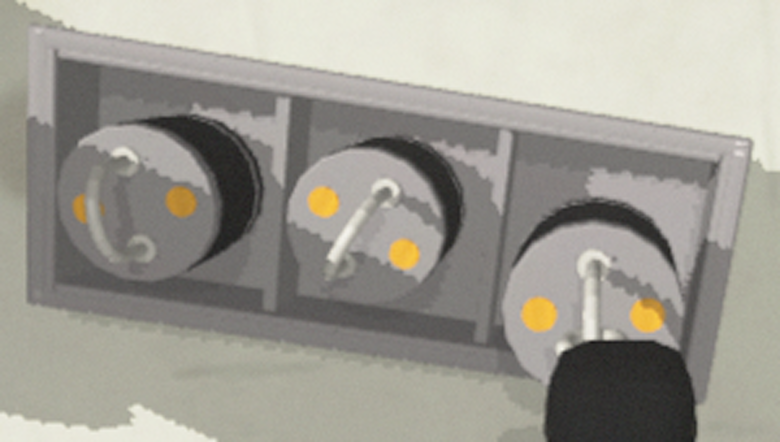

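Emit:
{"method": "servo_tool", "body": {"deltas": [{"dx": 0.02,"dy": 0,"dz": 0.08,"ax": 0,"ay": 0,"az": 0,"hand": 10},{"dx": 0.02,"dy": 0,"dz": 0.2,"ax": 0,"ay": 0,"az": 0,"hand": 10},{"dx": 0.02,"dy": 0,"dz": 0.33,"ax": 0,"ay": 0,"az": 0,"hand": 10},{"dx": 0.02,"dy": 0,"dz": 0.46,"ax": 0,"ay": 0,"az": 0,"hand": 10},{"dx": 0.02,"dy": 0,"dz": 0.58,"ax": 0,"ay": 0,"az": 0,"hand": 10},{"dx": 0.02,"dy": 0,"dz": 0.68,"ax": 0,"ay": 0,"az": 0,"hand": 10},{"dx": 0.02,"dy": 0,"dz": 0.75,"ax": 0,"ay": 0,"az": 0,"hand": 10},{"dx": 0.02,"dy": 0,"dz": 0.81,"ax": 0,"ay": 0,"az": 0,"hand": 10},{"dx": 0.02,"dy": 0,"dz": 0.86,"ax": 0,"ay": 0,"az": 0,"hand": 10},{"dx": 0.02,"dy": 0,"dz": 0.9,"ax": 0,"ay": 0,"az": 0,"hand": 10}]}}

```text
clock: 17.0
tool_pos: [0.5459, -0.2922, 0.1966]
eef_rot: [0.756, 0.655, 0.0, 0.0]
contact_force: [-0.4, 0.3, -0.6]
opening: 0.202
```

```bash
python3 -c "
from h import *
delta([.5455,-.2925,.2],-8.2)
snap('wrist','w14')
snap('side','s14')
p=cv2.imread('pics/s14.png')
cv2.imwrite('pics/s14c.png',cv2.resize(p[150:270,270:400],None,fx=5,fy=5,interpolation=cv2.INTER_CUBIC))
p=cv2.imread('pics/w14.png');cv2.imwrite('pics/w14c.png',cv2.resize(p[110:280,75:375],None,fx=2.6,fy=2.6,interpolation=cv2.INTER_CUBIC))
delta([.5455,-.2925,.2],-8.2)
"
```

```text
pos [ 0.5459 -0.2922  0.1966] yaw -8.14 F [-0.39  0.27 -0.6 ] open 0.202 t 17.0 q [ 0.34  0.77  0.13  1.66 -0.14  0.73  0.4 ]
{'d': array([-0.006, -0.005, -0.057]), 'a': array([0.006, 0.002, 0.01 ])}
pos [ 0.5457 -0.2921  0.1965] yaw -8.14 F [-0.18  0.87 -0.4 ] open 0.196 t 17.1 q [ 0.34  0.77  0.13  1.66 -0.14  0.73  0.4 ]
{'d': array([-0.008, -0.003, -0.059]), 'a': array([ 0.002, -0.   ,  0.01 ])}
```

View pics/w14c.png

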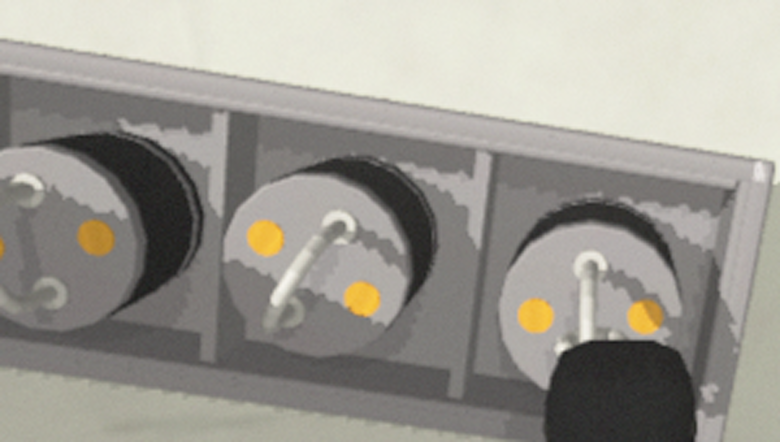

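View pics/s14c.png

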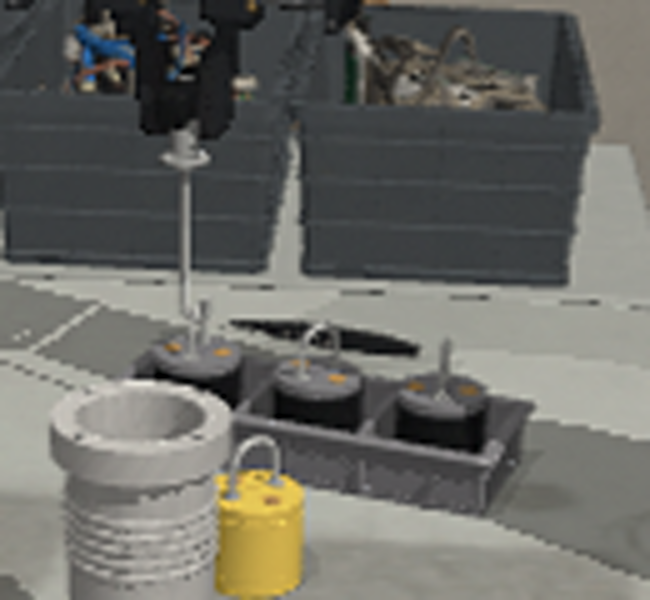

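```bash
python3 -c "
from h import *
m=cam('w14');C=cloud(m,np.load('pics/w14.npy'));t=[C[231,281],C[231,323]];print('terminals',t,(t[0]+t[1])/2)
c=lambda x,y:(75+x/2.6,110+y/2.6)
for x,y in [(265,238),(362,298)]:
  u,v=c(x,y);print(C[int(v),int(u)])
"
```

```text
terminals [array([ 0.5242, -0.2877,  0.0496]), array([ 0.5518, -0.2915,  0.0501])] [ 0.538  -0.2896  0.0499]
[ 0.4598 -0.2582  0.0494]
[ 0.4812 -0.2767  0.0498]
```

Emit:
{"method": "servo_tool", "body": {"deltas": [{"dx": 0,"dy": 0,"dz": 0.05,"ax": 0,"ay": 0,"az": 0,"hand": 10},{"dx": 0,"dy": 0,"dz": 0.1,"ax": 0,"ay": 0,"az": 0,"hand": 10},{"dx": 0,"dy": 0,"dz": 0.15,"ax": 0,"ay": 0,"az": 0,"hand": 10},{"dx": 0,"dy": 0,"dz": 0.2,"ax": 0,"ay": 0,"az": 0,"hand": 10},{"dx": 0,"dy": 0,"dz": 0.2,"ax": 0,"ay": 0,"az": 0,"hand": 10}]}}

```text
clock: 17.73
tool_pos: [0.5455, -0.2919, 0.1841]
eef_rot: [0.755, 0.655, -0.0, -0.0]
contact_force: [0.2, 0.5, -0.4]
opening: 0.199
```

Emit:
{"method": "servo_tool", "body": {"deltas": [{"dx": 0,"dy": 0.06,"dz": 0,"ax": 0,"ay": 0,"az": 0,"hand": 10},{"dx": 0,"dy": 0.12,"dz": 0,"ax": 0,"ay": 0,"az": 0,"hand": 10},{"dx": 0,"dy": 0.18,"dz": 0,"ax": 0,"ay": 0,"az": 0,"hand": 10},{"dx": 0,"dy": 0.25,"dz": 0,"ax": 0,"ay": 0,"az": 0,"hand": 10},{"dx": 0,"dy": 0.33,"dz": 0,"ax": 0,"ay": 0,"az": 0,"hand": 10},{"dx": 0,"dy": 0.33,"dz": 0,"ax": 0,"ay": 0,"az": 0,"hand": 10}]}}

```text
clock: 18.48
tool_pos: [0.5658, -0.2948, 0.1844]
eef_rot: [0.755, 0.655, 0.0, 0.0]
contact_force: [-0.7, -0.2, -1.8]
opening: 0.2
```

```bash
python3 -c "
from h import *
snap('wrist','w15')
m=cam('w15');C=cloud(m,np.load('pics/w15.npy'))
p=cv2.imread('pics/w15.png');cv2.imwrite('pics/w15c.png',cv2.resize(p[110:300,75:375],None,fx=2.6,fy=2.6,interpolation=cv2.INTER_CUBIC))
snap('side','s15')
p=cv2.imread('pics/s15.png')
cv2.imwrite('pics/s15c.png',cv2.resize(p[150:270,270:400],None,fx=5,fy=5,interpolation=cv2.INTER_CUBIC))
delta([.5455,-.2925,.3],-8.2)
"
```

```text
pos [ 0.5651 -0.2948  0.1844] yaw -8.14 F [-0.5  -0.23 -1.55] open 0.199 t 18.575 q [ 0.34  0.8   0.13  1.61 -0.14  0.74  0.39]
{'d': array([-0.008, -0.33 , -1.926]), 'a': array([-0.003, -0.001,  0.01 ])}
```

View pics/w15c.png

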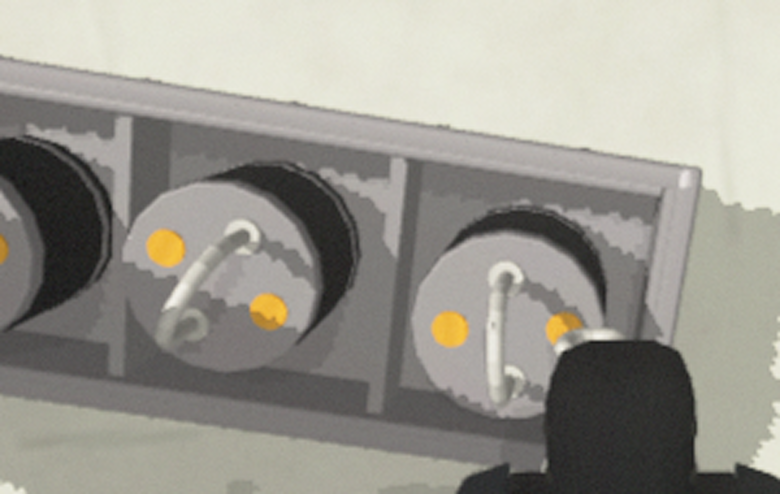

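View pics/s15c.png

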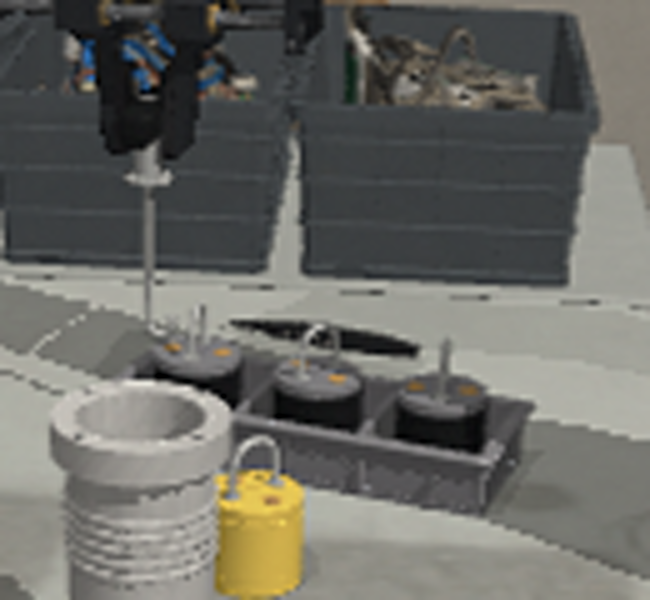

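Emit:
{"method": "servo_tool", "body": {"deltas": [{"dx": 0,"dy": 0,"dz": -0.1,"ax": 0,"ay": 0,"az": 0,"hand": 10},{"dx": 0,"dy": 0,"dz": -0.3,"ax": 0,"ay": 0,"az": 0,"hand": 10},{"dx": 0,"dy": 0,"dz": -0.6,"ax": 0,"ay": 0,"az": 0,"hand": 10},{"dx": 0,"dy": 0,"dz": -1.0,"ax": 0,"ay": 0,"az": 0,"hand": 10},{"dx": 0,"dy": 0,"dz": -1.5,"ax": 0,"ay": 0,"az": 0,"hand": 10},{"dx": 0,"dy": 0,"dz": -1.9,"ax": 0,"ay": 0,"az": 0,"hand": 10},{"dx": 0,"dy": 0,"dz": -2.15,"ax": 0,"ay": 0,"az": 0,"hand": 10},{"dx": 0,"dy": 0,"dz": -2.25,"ax": 0,"ay": 0,"az": 0,"hand": 10},{"dx": 0,"dy": 0,"dz": -2.25,"ax": 0,"ay": 0,"az": 0,"hand": 10}]}}

```text
clock: 19.7
tool_pos: [0.5651, -0.2947, 0.3193]
eef_rot: [0.755, 0.655, -0.0, -0.0]
contact_force: [-0.1, 1.0, -0.4]
opening: 0.201
```

```bash
python3 -c "
from h import *
snap('wrist','w16')
m=cam('w16')
delta([.4981,.2045,.32],5.36)
"
```

```text
pos [ 0.5649 -0.2946  0.3188] yaw -8.14 F [-0.19 -0.29 -1.31] open 0.198 t 19.75 q [ 0.32  0.65  0.17  1.47 -0.12  1.03  0.37]
{'d': array([ 8.077, -2.279, -0.013]), 'a': array([-0.011, -0.006, -2.249])}
```

View pics/w16.png

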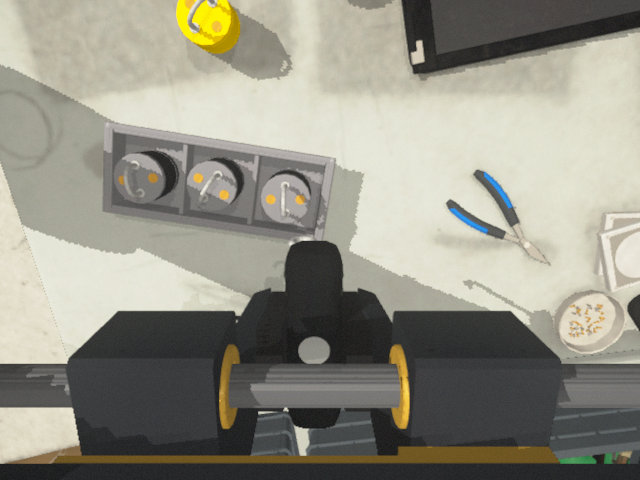

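The pack stands alone in the third bay at (285,198) and the other two packs are upright. Next I go back above the right notch.

Emit:
{"method": "servo_tool", "body": {"deltas": [{"dx": 0.4,"dy": -0.11,"dz": 0,"ax": 0,"ay": 0,"az": -0.1,"hand": 10},{"dx": 1.2,"dy": -0.34,"dz": 0,"ax": 0,"ay": 0,"az": -0.3,"hand": 10},{"dx": 2.1,"dy": -0.59,"dz": 0,"ax": 0,"ay": 0,"az": -0.6,"hand": 10},{"dx": 3.0,"dy": -0.85,"dz": 0,"ax": 0,"ay": 0,"az": -0.85,"hand": 10},{"dx": 3.9,"dy": -1.1,"dz": 0,"ax": 0,"ay": 0,"az": -1.1,"hand": 10},{"dx": 4.8,"dy": -1.35,"dz": 0,"ax": 0,"ay": 0,"az": -1.35,"hand": 10},{"dx": 5.7,"dy": -1.61,"dz": 0,"ax": 0,"ay": 0,"az": -1.6,"hand": 10},{"dx": 6.6,"dy": -1.86,"dz": 0,"ax": 0,"ay": 0,"az": -1.9,"hand": 10},{"dx": 7.4,"dy": -2.09,"dz": 0,"ax": 0,"ay": 0,"az": -2.1,"hand": 10},{"dx": 7.9,"dy": -2.23,"dz": 0,"ax": 0,"ay": 0,"az": -2.25,"hand": 10}]}}

```text
clock: 21.0
tool_pos: [0.4986, 0.1964, 0.3186]
eef_rot: [0.672, 0.741, -0.001, -0.001]
contact_force: [-0.2, 0.5, -0.1]
opening: 0.201
```

```bash
python3 -c "
from h import *
delta([.4981,.2045,.32],5.36)
"
```

```text
pos [0.4986 0.1964 0.3186] yaw 5.6 F [-0.2   0.5  -0.09] open 0.201 t 21.0 q [-0.53  0.5   0.12  1.77 -0.07  0.87 -0.29]
{'d': array([ 0.135,  0.005, -0.024]), 'a': array([-0.019, -0.006,  0.04 ])}
```

Emit:
{"method": "servo_tool", "body": {"deltas": [{"dx": 0.15,"dy": 0,"dz": 0,"ax": 0,"ay": 0,"az": 0,"hand": 10},{"dx": 0.17,"dy": 0,"dz": 0.3,"ax": 0,"ay": 0,"az": 0,"hand": 10},{"dx": 0.17,"dy": 0,"dz": 0.5,"ax": 0,"ay": 0,"az": 0,"hand": 10},{"dx": 0.17,"dy": 0,"dz": 0.5,"ax": 0,"ay": 0,"az": 0,"hand": 10},{"dx": 0.17,"dy": 0,"dz": 0.5,"ax": 0,"ay": 0,"az": 0,"hand": 10}]}}

```text
clock: 21.62
tool_pos: [0.4994, 0.2028, 0.2898]
eef_rot: [0.674, 0.739, 0.0, 0.0]
contact_force: [0.8, 0.7, -0.9]
opening: 0.202
```

```bash
python3 -c "
from h import *
delta([.4981,.2045,.159],5.36)
snap('side','s17')
p=cv2.imread('pics/s17.png')
cv2.imwrite('pics/s17c.png',cv2.resize(p[130:340,240:370],None,fx=4,fy=2.8,interpolation=cv2.INTER_CUBIC))
cv2.imwrite('pics/s17c.png',cv2.resize(p[140:340,240:370],None,fx=3,fy=3,interpolation=cv2.INTER_CUBIC))
delta([.4981,.2045,.159],5.36)
"
```

```text
pos [0.4994 0.2028 0.2898] yaw 5.29 F [ 0.77  0.75 -0.92] open 0.202 t 21.625 q [-0.54  0.54  0.11  1.8  -0.08  0.8  -0.3 ]
{'d': array([ 0.03, -0.02,  2.18]), 'a': array([ 0.005,  0.001, -0.012])}
pos [0.4994 0.2031 0.29  ] yaw 5.31 F [ 0.84 -0.77 -1.81] open 0.199 t 21.675 q [-0.54  0.54  0.11  1.8  -0.08  0.8  -0.3 ]
{'d': array([ 0.025, -0.022,  2.183]), 'a': array([ 0.009, -0.002, -0.009])}
```

View pics/s17c.png

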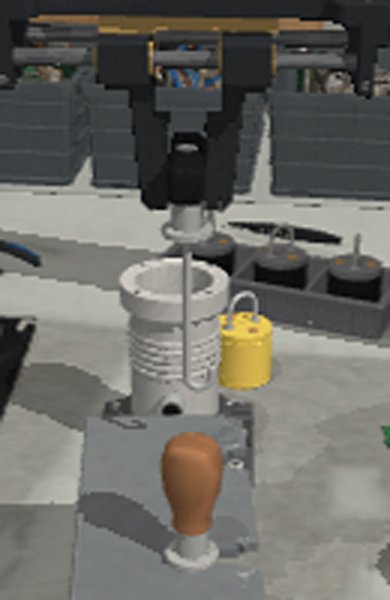

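Emit:
{"method": "servo_tool", "body": {"deltas": [{"dx": 0.025,"dy": -0.02,"dz": 0.2,"ax": 0,"ay": 0,"az": 0,"hand": 10},{"dx": 0.025,"dy": -0.02,"dz": 0.4,"ax": 0,"ay": 0,"az": 0,"hand": 10},{"dx": 0.025,"dy": -0.02,"dz": 0.55,"ax": 0,"ay": 0,"az": 0,"hand": 10},{"dx": 0.025,"dy": -0.02,"dz": 0.7,"ax": 0,"ay": 0,"az": 0,"hand": 10},{"dx": 0.025,"dy": -0.02,"dz": 0.8,"ax": 0,"ay": 0,"az": 0,"hand": 10},{"dx": 0.025,"dy": -0.02,"dz": 0.9,"ax": 0,"ay": 0,"az": 0,"hand": 10},{"dx": 0.025,"dy": -0.02,"dz": 1.0,"ax": 0,"ay": 0,"az": 0,"hand": 10},{"dx": 0.025,"dy": -0.02,"dz": 1.0,"ax": 0,"ay": 0,"az": 0,"hand": 10}]}}

```text
clock: 22.68
tool_pos: [0.4974, 0.2048, 0.2291]
eef_rot: [0.673, 0.739, -0.0, -0.0]
contact_force: [0.7, -0.5, -0.4]
opening: 0.199
```

```bash
python3 -c "
from h import *
delta([.4981,.2045,.159],5.36)
snap('side','s18')
p=cv2.imread('pics/s18.png')
cv2.imwrite('pics/s18c.png',cv2.resize(p[140:420,240:370],None,fx=2.1,fy=2.1,interpolation=cv2.INTER_CUBIC))
delta([.4981,.2045,.159],5.36)
"
```

```text
pos [0.4974 0.2048 0.2291] yaw 5.36 F [ 0.73 -0.49 -0.4 ] open 0.199 t 22.675 q [-0.53  0.62  0.09  1.88 -0.09  0.65 -0.29]
{'d': array([-0.006,  0.012,  1.169]), 'a': array([-0.007,  0.002, -0.   ])}
pos [0.4976 0.2048 0.2294] yaw 5.36 F [ 0.46 -0.05 -0.44] open 0.201 t 22.725 q [-0.53  0.62  0.09  1.87 -0.09  0.65 -0.29]
{'d': array([-0.006,  0.008,  1.174]), 'a': array([-0.001,  0.   , -0.001])}
```

View pics/s18c.png

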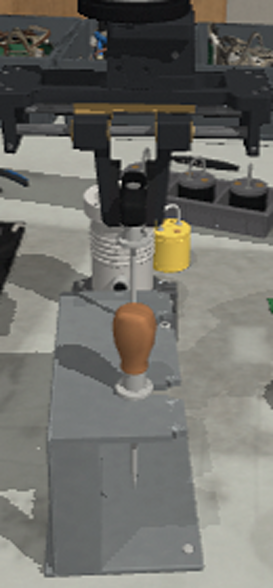

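Emit:
{"method": "servo_tool", "body": {"deltas": [{"dx": 0,"dy": 0.01,"dz": 0.2,"ax": 0,"ay": 0,"az": 0,"hand": 10},{"dx": 0,"dy": 0.01,"dz": 0.4,"ax": 0,"ay": 0,"az": 0,"hand": 10},{"dx": 0,"dy": 0.01,"dz": 0.6,"ax": 0,"ay": 0,"az": 0,"hand": 10},{"dx": 0,"dy": 0.01,"dz": 0.8,"ax": 0,"ay": 0,"az": 0,"hand": 10},{"dx": 0,"dy": 0.01,"dz": 0.95,"ax": 0,"ay": 0,"az": 0,"hand": 10},{"dx": 0,"dy": 0.01,"dz": 1.05,"ax": 0,"ay": 0,"az": 0,"hand": 10},{"dx": 0,"dy": 0.01,"dz": 1.12,"ax": 0,"ay": 0,"az": 0,"hand": 10},{"dx": 0,"dy": 0.01,"dz": 1.16,"ax": 0,"ay": 0,"az": 0,"hand": 10},{"dx": 0,"dy": 0.01,"dz": 1.16,"ax": 0,"ay": 0,"az": 0,"hand": 10}]}}

```text
clock: 23.85
tool_pos: [0.4983, 0.205, 0.16]
eef_rot: [0.673, 0.739, 0.0, 0.0]
contact_force: [0.0, 0.9, -0.8]
opening: 0.2
```

```bash
python3 -c "
from h import *
delta([.4981,.2045,.159],5.36)
snap('wrist','w19');snap('side','s19')
p=cv2.imread('pics/s19.png')
cv2.imwrite('pics/s19c.png',cv2.resize(p[220:340,240:370],None,fx=4,fy=4,interpolation=cv2.INTER_CUBIC))
delta([.4981,.2045,.159],5.36)
"
```

```text
pos [0.4983 0.205  0.16  ] yaw 5.36 F [ 0.    0.91 -0.84] open 0.2 t 23.85 q [-0.52  0.73  0.07  1.93 -0.1   0.48 -0.28]
{'d': array([-0.008, -0.004,  0.016]), 'a': array([ 0.002, -0.001,  0.   ])}
pos [0.4984 0.205  0.1602] yaw 5.36 F [ 0.28 -0.09 -0.88] open 0.194 t 23.95 q [-0.52  0.73  0.07  1.93 -0.1   0.48 -0.28]
{'d': array([-0.007, -0.005,  0.019]), 'a': array([ 0.005, -0.002, -0.   ])}
```

View pics/w19.png

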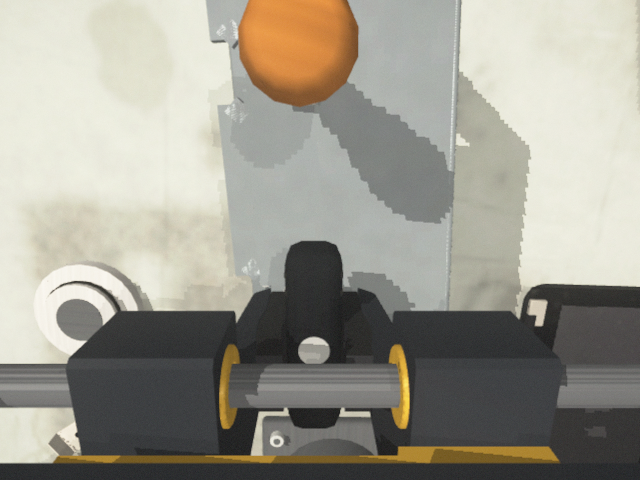

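View pics/s19c.png

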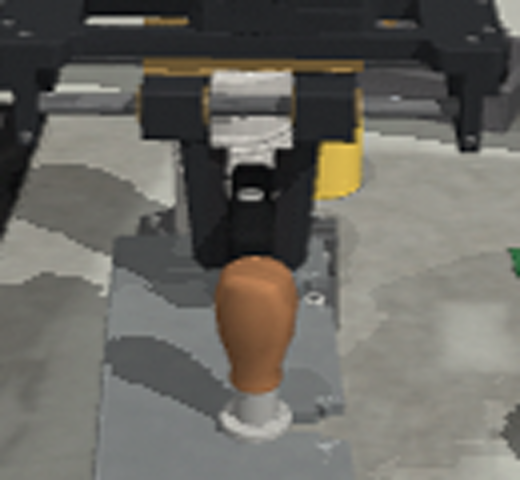

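Nearly seated, with about 1 mm to go. I'll lower until there is a slight contact, then open gently.

Emit:
{"method": "servo_tool", "body": {"deltas": [{"dx": 0,"dy": 0,"dz": 0.01,"ax": 0,"ay": 0,"az": 0,"hand": 10},{"dx": 0,"dy": 0,"dz": 0.02,"ax": 0,"ay": 0,"az": 0,"hand": 10},{"dx": 0,"dy": 0,"dz": 0.02,"ax": 0,"ay": 0,"az": 0,"hand": 10}]}}

```text
clock: 24.32
tool_pos: [0.4983, 0.205, 0.1589]
eef_rot: [0.673, 0.739, 0.0, 0.0]
contact_force: [-0.7, -0.2, 1.9]
opening: 0.2
```

Emit:
{"method": "servo_tool", "body": {"deltas": [{"dx": 0,"dy": 0,"dz": 0,"ax": 0,"ay": 0,"az": 0,"hand": 20},{"dx": 0,"dy": 0,"dz": 0,"ax": 0,"ay": 0,"az": 0,"hand": 24},{"dx": 0,"dy": 0,"dz": 0,"ax": 0,"ay": 0,"az": 0,"hand": 30},{"dx": 0,"dy": 0,"dz": 0,"ax": 0,"ay": 0,"az": 0,"hand": 40},{"dx": 0,"dy": 0,"dz": 0,"ax": 0,"ay": 0,"az": 0,"hand": 60},{"dx": 0,"dy": 0,"dz": 0,"ax": 0,"ay": 0,"az": 0,"hand": 60}]}}

```text
clock: 25.08
tool_pos: [0.4982, 0.2049, 0.1587]
eef_rot: [0.673, 0.739, 0.0, -0.0]
contact_force: [-0.1, 0.2, -0.3]
opening: 0.655
```

Emit:
{"method": "servo_tool", "body": {"deltas": [{"dx": 0,"dy": 0,"dz": -0.1,"ax": 0,"ay": 0,"az": 0,"hand": 60},{"dx": 0,"dy": 0,"dz": -0.4,"ax": 0,"ay": 0,"az": 0,"hand": 60},{"dx": 0,"dy": 0,"dz": -0.9,"ax": 0,"ay": 0,"az": 0,"hand": 60},{"dx": 0,"dy": 0,"dz": -1.5,"ax": 0,"ay": 0,"az": 0,"hand": 60},{"dx": 0,"dy": 0,"dz": -2.0,"ax": 0,"ay": 0,"az": 0,"hand": 60},{"dx": 0,"dy": 0,"dz": -2.3,"ax": 0,"ay": 0,"az": 0,"hand": 60},{"dx": 0,"dy": 0,"dz": -2.3,"ax": 0,"ay": 0,"az": 0,"hand": 60}]}}

```text
clock: 25.95
tool_pos: [0.4989, 0.2052, 0.2982]
eef_rot: [0.673, 0.739, 0.002, 0.001]
contact_force: [0.2, 0.0, 0.8]
opening: 0.681
```

```bash
python3 -c "
from h import *
delta([.4981,.2045,.159],5.36)
snap('wrist','w20');snap('side','s20');snap('top','t20')
p=cv2.imread('pics/s20.png')
cv2.imwrite('pics/s20c.png',cv2.resize(p[210:430,240:400],None,fx=2.7,fy=2.7,interpolation=cv2.INTER_CUBIC))
m=cam('w20');C=cloud(m,np.load('pics/w20.npy'))
"
```

```text
pos [0.4989 0.2052 0.2982] yaw 5.35 F [0.17 0.02 0.76] open 0.681 t 25.95 q [-0.55  0.53  0.11  1.79 -0.08  0.82 -0.3 ]
{'d': array([-0.013, -0.022,  2.32 ]), 'a': array([ 0.031, -0.013, -0.001])}
```

View pics/w20.png

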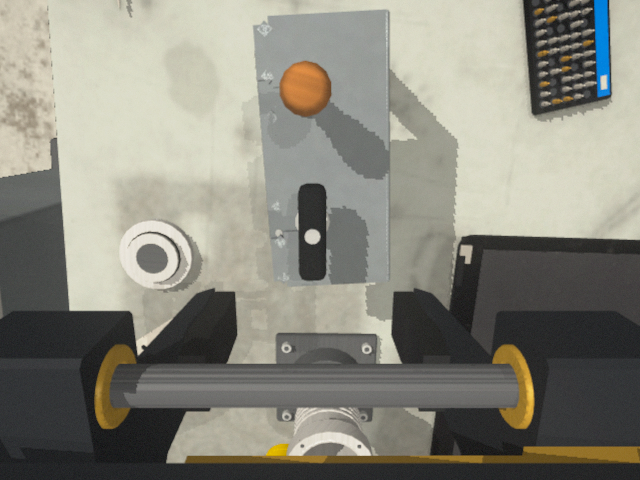

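View pics/s20c.png

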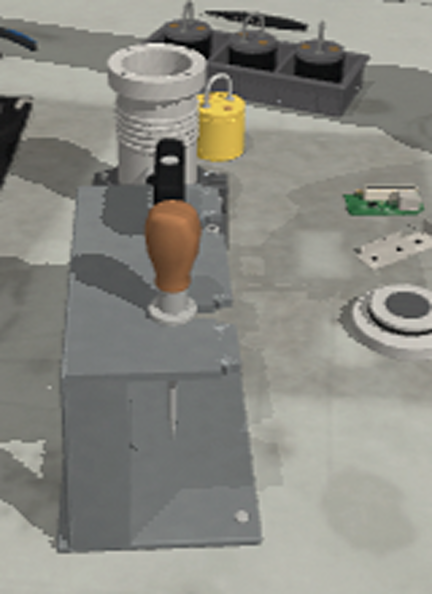

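View pics/t20.png

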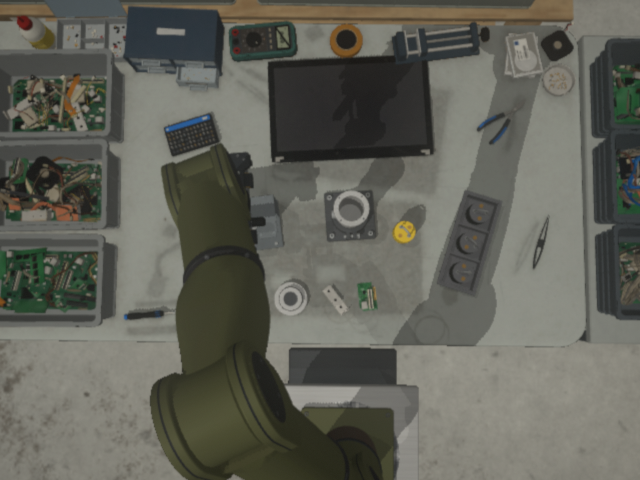

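```bash
python3 -c "
from h import *
m=cam('w20');C=cloud(m,np.load('pics/w20.npy'));print('handle top',C[236,312],C[200,313],C[268,313])
C=cloud(cam('t20'),np.load('pics/t20.npy'));
for u,v in [(479,214),(469,243),(461,272)]: print(np.median(C[v-2:v+3,u-6:u+7,2]),C[v,u])
from plant import r
print(r.finish_job())
"
```

```text
handle top [0.4976 0.2061 0.1619] [0.4961 0.2294 0.1621] [0.5003 0.1846 0.1619]
0.051077189945464285 [ 0.5331 -0.2894  0.0542]
0.05176765520811766 [ 0.4688 -0.267   0.0527]
0.053070766005558045 [ 0.4051 -0.25    0.047 ]
the job is handed in; nothing more can be done
None
```

The pack is out of the barrel and standing upright in the empty tray bay, and the hook is back in its notch. I handed the job in at about 26 s of the 72 s allowed; no verdict came back.

**What I did:** I took the hook from the right notch and caught the pack's wire loop in the barrel. I lifted the pack out hanging on the hook, with no finger on it, and lowered it gently into the bay. Then I unhooked it and put the hook back in the same notch. No force over about 3 N showed in the readings.

**Last checks:**
- **Pack:** before unhooking, its top measured 50 mm above the table, as it should when standing on the bay floor. It was about 1 mm from the bay centre by the wrist camera and about 5 mm by the first top-camera estimate; 20 mm is allowed. After the hook was back in place, the top camera still showed it standing.
- **Hook:** the handle top is level at 162 mm (163 mm expected), so the collar is on the shelf. It is within about 1 mm of where it hung at the start.
- **Other items:** the awl is still hanging, the other two packs are standing, and the robot is clear of everything.

**Disagreements and failures:** the top and wrist cameras differed by 2–6 mm on positions, so I used values between the two. My first move call was refused because of missing keys, and nothing moved.

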